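Lock the length stop into the bread board's T-slot rail

ROBOT

A 6-joint arm with a two-finger parallel gripper is mounted at the origin on the work surface. World frame = base frame: x ahead of the robot, y to its left, z up, the work surface at z = 0. Lengths are in mm, angles in rad, forces in N, time in s.
With the tool pointing down it reaches from about 300 to 775 mm from the base axis. Payload 14.6 kg.
Tool frame: the origin (TCP) lies between the finger pads; the fingertips stand manip.finger_overhang ahead of it and the grasp point (between the pads) lies 2 mm behind it (manip.finger_overhang is the distance from the TCP to the fingertips, in mm); z points along the fingers, y is the direction in which the jaws open and shut (so a half turn about z gives the same grasp; the last joint's range is limited). The gripper opens to 94 mm and grips with 3 to 60 N. Pads are 16 mm wide; open, the fingers measure 119 mm over their backs; the gripper's body (75 mm by 177 mm) begins 78 mm behind the grasp point.
Start: joints at [1.191, 0.3, 1.521, -0, 1.321, -0.067], TCP at [169.245, 523.302, 198.146] pointing down, gripper open.
Joint ranges: [-3.03, 3.03], [-0.79, 2.21], [0.23, 2.52], [-1.04, 4.18], [0, 3.07], [-2.55, 2.55]. Speed limits (rad/s): [2.22, 2.22, 2.57, 3.14, 3.14, 3.14].

INTERFACE

Orientations are given as [roll, pitch, yaw] about the fixed x, y, z axes, in that order (R = Rz(yaw) Ry(pitch) Rx(roll)).
In Python, from cell import manip gives the robot as it stands.
- The arm moves only by the tool drive_tool, never from a script. Its argument "steps" is a list of rows, each an object with "delta_pos": the shift along the world's x, y, z in mm, a list of three; "yaw": the turn about the world's z in rad; "hand": the finger opening in mm, from 0 to 94. A call has 1 to 5 rows; each row shifts and turns the commanded pose from where the row before left it; what a row does not reach is not made up. A row lasts 1/12 s, in which the tool goes at most 41.7 mm and 7.16 degrees, less where a joint would pass 70% of its speed; a pose out of reach is approached as far as the arm can. A call is refused whole if a number of a shift passes 41.7 or a number of a turn 0.125, either way. A call with a gripper value outside its range is refused whole. The fingers move at their own pace and stop on an object; "squeeze" is the grip in N (left out, the last holds). Time passes only in rows, so rows that do not move let the fingers close. It gives the time, the measured TCP pose, the force and the opening at its end, in the units of the state.
- manip.read_state(): the state, without advancing time (a new reading comes with each control period).
- manip.camera(name): name is "scene" or "side" or "wrist"; returns a dict with "frame" (400x640x3 uint8, red, green, blue), "range_z" (400x640 float32, mm along the optical axis (not along the pixel's ray), 0 where there is no reading), "intrinsics" (3x3 intrinsics, pixels), "position" and "attitude" of the camera in the world. Camera axes: x right, y down, z forward; pixel columns grow to the right and rows downward; lengths in mm; the calibration is good to about 2 mm. A picture is of the moment at which its call begins.
- manip.sign_off(): hands the job in, once; it reports no verdict.
The state is a dict: "clock": time; "joints": joint angles; "qd": joint speeds; "effort": joint torques, N m; "eef_pos": TCP position; "eef_rot": TCP orientation; "wrist_force": force on the tool from outside, world axes, zero at the start; "moment": the same for the moment, N m; "finger_gap": finger opening in mm.
Only numpy, scipy, OpenCV 4.12 (cv2) and the standard library are available. Lean on these libraries where they do the work, as an engineer would, in place of code of your own. Each camera call takes 0.05 s, during which the arm holds its last target.

TASK

Take the length stop (the fitting with the bar grip and the T-shaped foot) out of the fittings block and drop its foot lengthwise into the slot of the rail on the bread board, clear of the gauge block. Press it down against the spring, twist it a quarter turn so that the foot locks under the lips, then slide it along the slot until it pushes firmly against the gauge block, and let go, leaving it upright, locked and touching the gauge. Work gently, never forcing anything hard, and leave the other fitting, the loaf, the tub and the scraper alone.

Things in the scene. Friction and masses are not known exactly. Their poses are not given: they have to be found in the camera images.
- nut_grip (a point): length stop, 90 g, loose, 52 mm tall; this point: centre of its black bar grip, which is 12 mm thick along x, 34 mm along y, 30 mm tall (top 15 mm above this point); z up. Pinch it across x. The foot below is long along x, at right angles to the grip. It starts upright, hanging by its collar in one of the two seats of the fittings block
- nut: the same length stop, same axes, origin under the middle of its foot, 37 mm below the grip's centre. From there up: steel T-foot 30 mm along x, 11.5 mm along y, 8 mm high; round neck 11 mm across, 9 mm high; round collar 40 mm across, 5 mm thick; bar grip
- rail: fixed bread board with aluminium T-slot rail; origin on the table under the middle of the rail, z up. Rail along y, 320 mm long, 44 mm wide, 28 mm high, ends closed. Slot in its top 14 mm wide between lips 5 mm thick; cavity below 36 mm wide. The stop's foot goes in with its x along the slot, 1.25 mm free each side: feel for it. Wooden board 15 mm thick, with the loaf, on the -x side
- slot (a point): mid-length of the slot, level with the rail top; axes as rail. A spring strip lies in the cavity, top 10 mm below this; it gives 8 mm: 2 N to start, then 1 N per mm. Turn the stop with it pressed down until its collar nearly meets the rail top (about 9 N, grip centre 20 mm above this). Locked and let go, the spring lifts its foot against the lips (5 N, grip centre 24 mm above this)
- gauge_face (a point): gauge block, dark steel bridge fixed over the rail; this point: middle of its flat face towards the rail's -y end, 35 mm above the table, axes as rail. The stop comes from the -y side; collar and face touch when the grip's centre is 20 mm short of it. Drop the foot in some 85 mm short of it, for finger room
- gauge: the gauge block as a whole: 62 mm across the rail, 14 mm along it, top 42 mm above the table, underside on the rail top; origin at table level under its middle, axes as rail
- block: wooden fittings block, fixed, 150 mm (x) by 60 mm (y) by 30 mm high, origin under its centre; two seats at 40 mm either side along x, one with the length stop, one with the round fitting, which is which differs
- pin_grip (a point): the other fitting, with a round knob 28 mm across and a round foot, in the other seat; this point is the middle of its knob. Leave it
- loaf: loaf of bread, loose, 200 mm by 68 mm by 68 mm high, on the board, origin at its underside. Leave it
- tub: white tub 90 mm across, 90 mm tall, loose, origin at its underside. Leave it
- scraper: dough scraper, steel blade 90 mm wide, wooden handle, lying loose. Leave it
Not all that is in view belongs to the job. Several things look just like the gauge: the one meant starts nearest to the robot's base. Leave any green look-alike of the nut alone.

How it is judged:
By the outcome, as a careful person would: the job done as asked, in the order asked, and still so for the second after the job is handed in, with the robot touching nothing.
It also fails if it takes over 72 s, if anything falls off the work surface, if the arm or the gripper's body presses on something with over 40 N, if the wrist force passes 120 N, or if a joint passes its speed limit or range.

## Working session

There is one attempt and no reset: what is moved stays moved. The work goes in short steps, Python scripts to look and compute and a tool call to move; the robot and the scene stay as the last step left them, time stands still between calls to the robot, and variables do not carry over. Pictures are saved under pics/ and viewed, and the job is handed in when it is done.

Besides the shell and the picture viewer there is one more tool, called by a JSON object that holds its "name" and its "arguments", one argument or row to a line. drive_tool: Moves the arm, as the interface text tells. Its arguments: {"type":"object","properties":{"steps":{"type":"array"},"squeeze":{"type":"number"}},"required":["steps"]}

```bash
mkdir -p pics; ls
cat > h.py <<'E'
import numpy as np, cv2
from cell import manip
def snap(n,f):
    c=manip.camera(n); cv2.imwrite('pics/'+f,c['frame'][:,:,::-1]); np.save('pics/'+n+'_d.npy',c['range_z']); return c
E
python3 - <<'E'
from h import *
print(manip.read_state(), manip.finger_overhang)
for n in ['scene','side','wrist']:
    c=snap(n,n+'0.png'); print(n,c['intrinsics'].tolist(),c['position'],c['attitude'])
    import pickle; pickle.dump(c,open(n+'0.pkl','wb'))
E
```

```text
pics
{'clock': 0.0, 'joints': array([ 1.19140135e+00,  3.00483788e-01,  1.52158953e+00, -3.16977638e-05,
        1.32067265e+00, -6.66023592e-02]), 'qd': array([ 3.40343995e-06, -3.98326107e-04, -7.39935831e-04,  6.90250753e-04,
        1.68329638e-03, -7.61227191e-05]), 'effort': array([ 8.40346420e-04, -5.31808162e+01, -3.52745998e+01,  7.09294947e-02,
        2.43276829e-02, -9.43255100e-05]), 'eef_pos': array([169.1568209, 523.0589607, 197.5757959]), 'eef_rot': array([-3.14043986e+00, -4.61221230e-05,  2.82880787e+00]), 'wrist_force': array([ 0.50898484, -0.00578388,  0.11786148]), 'moment': array([ 0.00713789, -0.0031351 ,  0.00393281]), 'finger_gap': 93.80731951025616} 17.0
scene [[438.8065763318702, 0.0, 319.6330628826267], [0.0, 438.8065763318702, 196.77957013296054], [0.0, 0.0, 1.0]] [1267.80774272 -159.93491691  748.69856179] [-2.34161902  0.00856849  1.2414991 ]
side [[405.2300451775598, 0.0, 325.83717504640776], [0.0, 405.2300451775598, 204.08461710150198], [0.0, 0.0, 1.0]] [ 196.00712708 -549.99140321  606.93512254] [-2.2189415  -0.02256068 -0.54402503]
wrist [[317.4030177454644, 0.0, 320.66262620781646], [0.0, 317.4030177454644, 199.8422296370152], [0.0, 0.0, 1.0]] [ 91.21535289 548.80215652 383.85779332] [2.85757257e+00 7.70942237e-04 1.25788399e+00]
```

View pics/scene0.png

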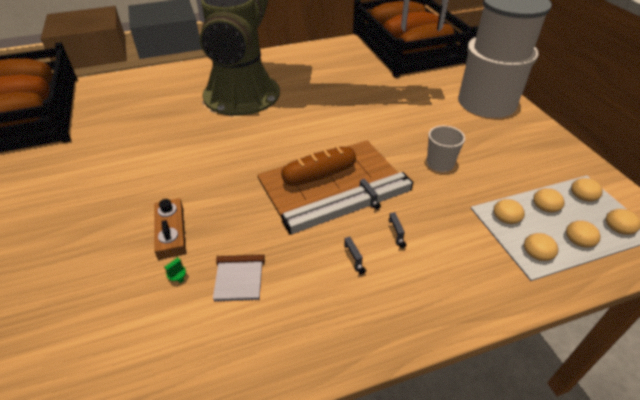

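View pics/side0.png

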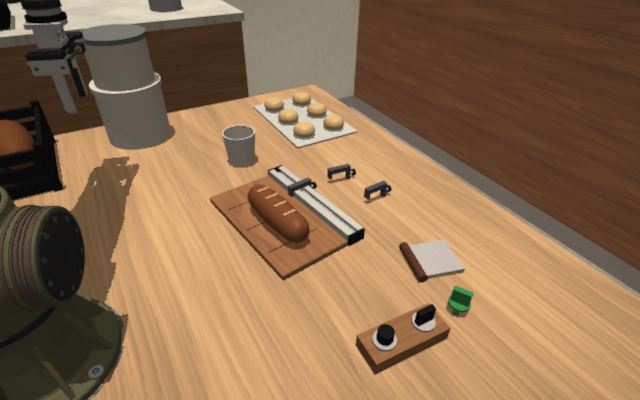

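View pics/wrist0.png

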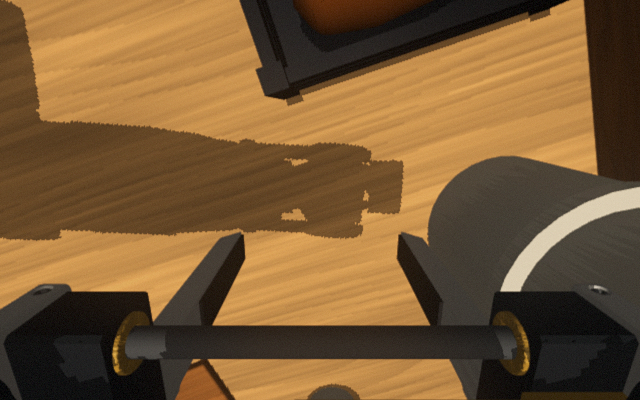

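The scene view shows the fittings block at (170,228): the round knob is at (166,206) and the bar grip at (168,232). The green look-alike is at (176,271). The gauge on the rail is at (370,193), with look-alikes on the table at (355,255) and (398,230). I'll measure these in 3D next.

```bash
cat >> h.py <<'E'
from scipy.spatial.transform import Rotation as Ro
def pts(c):
    d=c['range_z']; K=c['intrinsics']; v,u=np.mgrid[0:d.shape[0],0:d.shape[1]]
    P=np.stack([(u-K[0,2])/K[0,0]*d,(v-K[1,2])/K[1,1]*d,d],-1)
    R=Ro.from_euler('xyz',c['attitude']).as_matrix()
    W=P@R.T+np.array(c['position']); W[d<=0]=np.nan; return W
def ray(c,u,v,z):
    K=c['intrinsics'];R=Ro.from_euler('xyz',c['attitude']).as_matrix()
    d=R@np.array([(u-K[0,2])/K[0,0],(v-K[1,2])/K[1,1],1]); p=np.array(c['position']); return p+d*(z-p[2])/d[2]
def crop(c,x0,x1,y0,y1,s,f):
    cv2.imwrite('pics/'+f,cv2.resize(c['frame'][y0:y1,x0:x1,::-1],None,fx=s,fy=s,interpolation=cv2.INTER_CUBIC))
E
python3 - <<'E'
from h import *
import pickle
S=pickle.load(open('scene0.pkl','rb'));T=pickle.load(open('side0.pkl','rb'))
W=pts(S);V=pts(T)
for n,(u,v) in dict(knob=(166,203),grip=(166,226),green=(176,271),gauge=(370,190),g2=(355,255),g3=(398,230),tub=(445,133),table=(300,330),loaf=(320,160),railL=(288,218),railR=(408,182)).items(): print('S',n,W[v,u].round(1), np.hypot(*W[v,u][:2]).round())
for n,(u,v) in dict(knob=(385,331),grip=(425,314),green=(460,295),gauge=(300,187),g2=(376,190),g3=(341,172),table=(480,200)).items(): print('T',n,V[v,u].round(1))
crop(S,130,230,185,285,5,'c1.png');crop(T,340,490,270,370,5,'c2.png');crop(S,250,420,140,240,4,'c3.png');crop(T,200,400,130,260,4,'c4.png')
E
```

```text
S knob [ 497.8 -266.2   57.9] 564.0
S grip [ 576.5 -270.8   65.5] 637.0
S green [ 673.4 -267.7   31.2] 725.0
S gauge [594.6 188.6  41.7] 624.0
S g2 [762.9  82.   43.5] 767.0
S g3 [729.4 194.9  41.9] 755.0
S tub [482.8 448.7  65.9] 659.0
S table [ 8.622e+02 -6.680e+01  6.000e-01] 865.0
S loaf [492.  100.   77.3] 502.0
S railL [595.6 -13.   18. ] 596.0
S railR [584.8 294.8  26.6] 655.0
T knob [ 491.4 -268.4   56.5]
T grip [ 565.5 -278.9   63. ]
T green [ 663.1 -268.8   42.2]
T gauge [580.9 185.3  31.6]
T g2 [736.9  79.8  33.4]
T g3 [709.7 196.6  29.2]
T table [975.9 -49.   -1.2]
```

View pics/c1.png

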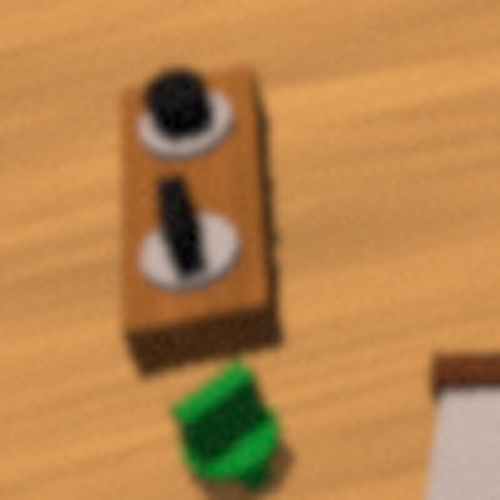

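View pics/c2.png

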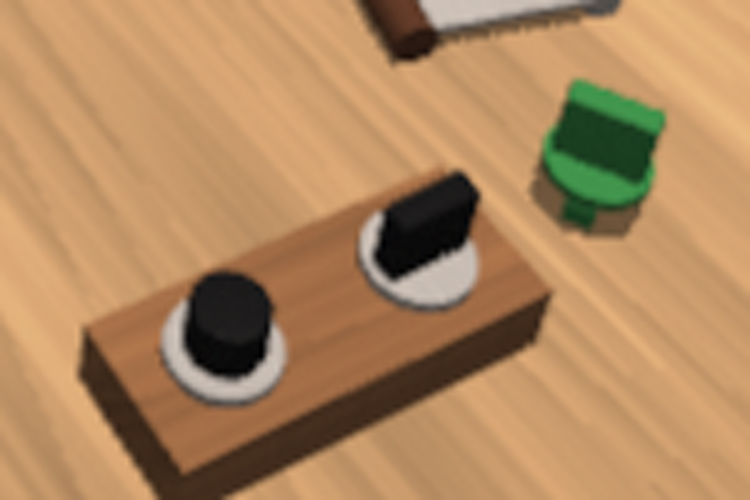

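View pics/c3.png

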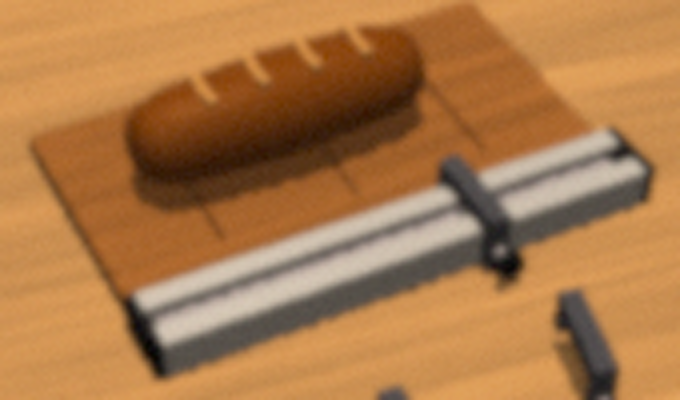

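View pics/c4.png

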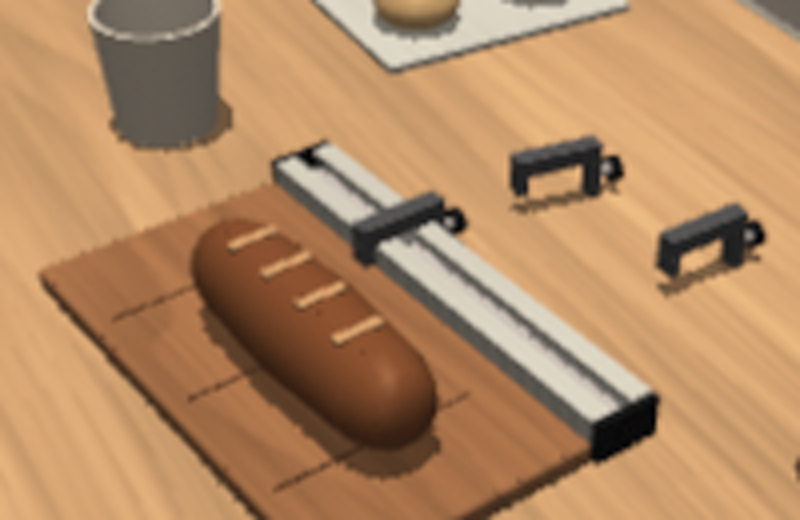

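The crops confirm the black bar grip on its collar at (168,232), separate from the green piece and the round knob. The gauge is the one bridging the rail. Next I'll fit the poses.

```bash
cat > m.py <<'E'
from h import *
import pickle
S=pickle.load(open('scene0.pkl','rb'));T=pickle.load(open('side0.pkl','rb'))
def rect(Q):
    r=cv2.minAreaRect(Q[:,:2].astype(np.float32)); b=cv2.boxPoints(r); 
    e=b[1]-b[0];f=b[2]-b[1]; l=e if np.hypot(*e)>np.hypot(*f) else f
    return 'c',np.round(r[0],1),'size',np.round(sorted(r[1]),1),'longang',round(float(np.degrees(np.arctan2(l[1],l[0])))%180,2),'n',len(Q),'zmed',round(float(np.median(Q[:,2])),1)
def trim(Q):
    return Q
for nm,c in (('S',S),('T',T)):
    W=pts(c);F=c['frame'].astype(int);hsv=cv2.cvtColor(c['frame'],cv2.COLOR_RGB2HSV).astype(int)
    x,y,z=W[...,0],W[...,1],W[...,2]
    def box(x0,x1,y0,y1,z0,z1): return (x>x0)&(x<x1)&(y>y0)&(y<y1)&(z>z0)&(z<z1)
    blk=box(430,650,-340,-210,25,36)
    print(nm,'blocktop',*rect(W[blk]))
    dark=box(535,620,-320,-230,40,72)&(hsv[...,2]<60)
    print(nm,'grip all',*rect(W[dark]))
    top=dark&(z>60)
    print(nm,'grip top',*rect(W[top]), W[top].mean(0).round(1), 'max',np.nanmax(z[dark]).round(1))
    dk=box(450,530,-320,-230,40,72)&(hsv[...,2]<60); print(nm,'knob',*rect(W[dk]))
    col=box(535,620,-320,-230,30,42)&(hsv[...,1]<60)&(hsv[...,2]>120); print(nm,'collar',*rect(W[col]))
    rl=box(520,640,-50,330,24,32)&(hsv[...,1]<60)&(hsv[...,2]>100); print(nm,'rail',*rect(W[rl]))
    g=box(530,680,150,220,38,46)&(hsv[...,1]<90); print(nm,'gauge',*rect(W[g]))
    cv2.imwrite('pics/mask_%s.png'%nm,(blk*60+dark*100+rl*150+g*250+col*200).clip(0,255).astype(np.uint8))
E
python3 m.py
```

```text
S blocktop c [ 532.4 -272.3] size [ 60.  153.5] longang 176.21 n 1050 zmed 31.1
S grip all c [ 576.3 -273.5] size [ 9.4 29.1] longang 177.71 n 88 zmed 62.7
S grip top c [ 576.2 -273.6] size [ 8.7 29.1] longang 179.52 n 53 zmed 65.4 [ 577.8 -273.6   64.9] max 68.1
S knob c [ 497.9 -269.4] size [21.3 22.7] longang 138.66 n 107 zmed 55.4
S collar c [ 574.2 -274.7] size [33.9 36.5] longang 103.93 n 100 zmed 35.4
S rail c [597.6 141. ] size [ 63.3 322.4] longang 97.07 n 1285 zmed 27.7
S gauge c [616.9 193.4] size [ 15.8 126.5] longang 5.84 n 113 zmed 41.7
T blocktop c [ 532.2 -270.9] size [ 62.1 151.8] longang 176.08 n 2247 zmed 29.3
T grip all c [ 571.3 -274.4] size [11.7 33.3] longang 177.46 n 254 zmed 59.3
T grip top c [ 571.8 -274.3] size [11.6 32.7] longang 179.63 n 123 zmed 63.7 [ 570.7 -274.8   63.6] max 66.7
T knob c [ 491.8 -269.7] size [25.7 26.2] longang 21.78 n 277 zmed 55.2
T collar c [ 569.1 -275.9] size [31.5 38.3] longang 130.03 n 165 zmed 34.1
T rail c [588.1 143. ] size [ 46.6 325.1] longang 96.98 n 974 zmed 27.1
T gauge c [615.7 195.8] size [ 17.2 131.9] longang 8.4 n 105 zmed 40.9
```

```bash
cat > r.py <<'E'
from m import *
from scipy.ndimage import map_coordinates
def proj(c,P):
    R=Ro.from_euler('xyz',c['attitude']).as_matrix(); q=(P-np.array(c['position']))@R; K=c['intrinsics']
    return q[...,0]/q[...,2]*K[0,0]+K[0,2], q[...,1]/q[...,2]*K[1,1]+K[1,2]
def samp(c,P):
    u,v=proj(c,P); g=cv2.cvtColor(c['frame'],cv2.COLOR_RGB2GRAY).astype(float); return map_coordinates(g,[v,u],order=1)
def run(c,nm,a0=97.,C=np.array([590.,142.])):
  for seg in ((-145,-100),(-100,-60),(-60,-20),(-20,20),(90,140)):
    a=np.radians(a0); ay=np.array([np.cos(a),np.sin(a)]); ax=np.array([ay[1],-ay[0]])
    t=np.arange(-30,31,1.0); L=np.linspace(*seg,40)
    P=np.zeros((len(t),40,3)); P[...,:2]=C+t[:,None,None]*ax+L[None,:,None]*ay; P[...,2]=28
    print(nm,seg,' '.join('%d:%d'%(a,b) for a,b in zip(t,samp(c,P).mean(1))))
if __name__=='__main__':
  run(S,'S'); run(T,'T')
E
python3 r.py | grep -v -e top -e grip -e knob -e collar -e gauge -e 'rail c'
```

```text
S (-145, -100) -30:120 -29:124 -28:129 -27:137 -26:146 -25:156 -24:165 -23:174 -22:182 -21:188 -20:192 -19:196 -18:197 -17:198 -16:197 -15:196 -14:194 -13:189 -12:183 -11:174 -10:164 -9:152 -8:140 -7:129 -6:121 -5:117 -4:116 -3:120 -2:127 -1:137 0:147 1:157 2:166 3:174 4:181 5:187 6:191 7:194 8:197 9:199 10:200 11:200 12:200 13:199 14:197 15:195 16:190 17:183 18:174 19:163 20:150 21:137 22:123 23:111 24:101 25:93 26:88 27:84 28:83 29:82 30:81
S (-100, -60) -30:119 -29:122 -28:128 -27:135 -26:144 -25:154 -24:163 -23:172 -22:180 -21:187 -20:191 -19:194 -18:196 -17:197 -16:196 -15:195 -14:192 -13:187 -12:181 -11:172 -10:161 -9:150 -8:139 -7:128 -6:121 -5:117 -4:116 -3:120 -2:128 -1:137 0:148 1:158 2:167 3:175 4:182 5:187 6:191 7:194 8:196 9:197 10:198 11:199 12:198 13:197 14:195 15:193 16:188 17:182 18:173 19:162 20:149 21:136 22:122 23:110 24:100 25:92 26:87 27:84 28:82 29:81 30:81
S (-60, -20) -30:117 -29:121 -28:127 -27:135 -26:144 -25:154 -24:163 -23:172 -22:179 -21:185 -20:189 -19:192 -18:194 -17:194 -16:194 -15:192 -14:188 -13:184 -12:177 -11:168 -10:158 -9:147 -8:136 -7:126 -6:11
[... 2651 characters left out ...]
-7:199 -6:195 -5:188 -4:178 -3:163 -2:145 -1:128 0:113 1:102 2:99 3:104 4:118 5:138 6:160 7:179 8:193 9:202 10:206 11:208 12:209 13:208 14:208 15:208 16:207 17:206 18:203 19:198 20:193 21:187 22:183 23:180 24:179 25:178 26:179 27:180 28:181 29:181 30:180
T (90, 140) -30:80 -29:80 -28:82 -27:88 -26:101 -25:120 -24:142 -23:162 -22:179 -21:192 -20:199 -19:204 -18:205 -17:206 -16:206 -15:206 -14:206 -13:206 -12:205 -11:203 -10:201 -9:197 -8:194 -7:190 -6:185 -5:177 -4:167 -3:154 -2:139 -1:124 0:111 1:102 2:102 3:109 4:124 5:143 6:162 7:178 8:190 9:198 10:203 11:205 12:206 13:206 14:206 15:206 16:205 17:204 18:200 19:195 20:189 21:183 22:177 23:172 24:170 25:169 26:169 27:170 28:171 29:171 30:172
```

```bash
cat > g.py <<'E'
from r import *
a=np.radians(97); ay=np.array([np.cos(a),np.sin(a)]); ax=np.array([ay[1],-ay[0]]); C=np.array([588.,141.8])
L=np.arange(25,80,1.)
for c,nm in ((S,'S'),(T,'T')):
  for z,zr in ((42,'top'),(28,'base')):
    for t in (np.linspace(-20,-11,20),np.linspace(9,20,20)):
      P=np.zeros((len(L),len(t),3)); P[...,:2]=C+t[None,:,None]*ax+L[:,None,None]*ay; P[...,2]=z
      print('>',nm,zr,round(t[0]),' '.join('%d:%d'%(p,q) for p,q in zip(L,samp(c,P).mean(1))))
  W=pts(c); d=W[...,:2]-C; l=d@ay; t=d@ax; z=W[...,2]
  m=(abs(t)<31)&(l>30)&(l<75)&(z>31)&(z<48)
  top=m&(z>39.5); fc=m&(z<38)
  print('> pts top l',np.percentile(l[top],[2,25,50,75,98]).round(1),'t',np.percentile(t[top],[1,50,99]).round(1),'face l',np.percentile(l[fc],[5,25,50,75,95]).round(1),top.sum(),fc.sum())
E
python3 g.py | grep '>'
```

```text
> S top -20 25:122 26:121 27:119 28:116 29:111 30:105 31:98 32:90 33:80 34:70 35:61 36:52 37:47 38:46 39:48 40:53 41:58 42:63 43:69 44:73 45:76 46:78 47:79 48:80 49:81 50:83 51:85 52:88 53:92 54:97 55:102 56:107 57:111 58:115 59:119 60:122 61:124 62:125 63:125 64:125 65:124 66:124 67:124 68:125 69:125 70:126 71:126 72:126 73:125 74:125 75:126 76:127 77:127 78:127 79:126
> S top 9 25:150 26:146 27:141 28:134 29:127 30:120 31:112 32:102 33:92 34:80 35:69 36:59 37:52 38:48 39:48 40:52 41:57 42:63 43:68 44:72 45:75 46:77 47:78 48:79 49:80 50:81 51:84 52:89 53:96 54:104 55:112 56:121 57:128 58:135 59:140 60:143 61:146 62:147 63:148 64:149 65:149 66:149 67:148 68:147 69:147 70:148 71:148 72:148 73:148 74:147 75:146 76:146 77:145 78:145 79:146
> S base -20 25:187 26:187 27:187 28:187 29:187 30:187 31:187 32:187 33:186 34:185 35:183 36:181 37:177 38:171 39:163 40:152 41:138 42:122 43:105 44:89 45:73 46:61 47:54 48:52 49:56 50:63 51:68 52:73 53:76 54:78 55:79 56:80 57:82 58:84 59:89 60:98 61:111 62:123 63:136 64:149 65:160 66:170 67:177 68:181 69:184 70:185 71:186 72:187 73:186 74:186 75:185 
[... 1389 characters left out ...]
43 44:121 45:98 46:75 47:56 48:44 49:37 50:35 51:35 52:35 53:35 54:35 55:36 56:38 57:43 58:49 59:57 60:64 61:69 62:73 63:76 64:78 65:79 66:80 67:81 68:84 69:90 70:100 71:114 72:129 73:145 74:160 75:172 76:182 77:189 78:194 79:198
> T base 9 25:200 26:200 27:200 28:200 29:202 30:202 31:202 32:201 33:201 34:201 35:202 36:201 37:199 38:197 39:194 40:188 41:177 42:160 43:139 44:116 45:92 46:70 47:53 48:43 49:38 50:36 51:35 52:35 53:35 54:35 55:37 56:40 57:45 58:53 59:61 60:69 61:75 62:79 63:82 64:84 65:85 66:85 67:85 68:86 69:90 70:97 71:108 72:122 73:137 74:153 75:167 76:178 77:187 78:193 79:198
> pts top l [41.8 45.7 49.4 52.9 56.7] t [-30.5  -2.1  29.6] face l [41.6 42.8 43.8 44.3 45.5] 79 46
```

The two views agree on all of these:
- **Grip:** about (573,-274), top near z 65, long axis about 177.5°.
- **Rail:** axis at 97.0°, with the centreline through (588,141.8).
- **Gauge face:** 42.5 mm along the rail from that point.

Drop-in is at about (593,100), and contact at about (585.3,164). I'll move to the fittings block now.

{"name": "drive_tool", "arguments": {
  "steps": [
    {"delta_pos": [16,-32,0],"yaw": 0.011,"hand": 94},
    {"delta_pos": [16,-32,0],"yaw": 0.011,"hand": 94},
    {"delta_pos": [16,-32,0],"yaw": 0.011,"hand": 94},
    {"delta_pos": [16,-32,0],"yaw": 0.011,"hand": 94},
    {"delta_pos": [16,-32,0],"yaw": 0.011,"hand": 94}
  ]
}}

```text
clock: 0.57
eef_pos: [249.5, 361.7, 197.9]
eef_rot: [-3.141, -0.0, 2.885]
wrist_force: [-0.0, -0.0, 0.0]
finger_gap: 93.5
```

{"name": "drive_tool", "arguments": {
  "steps": [
    {"delta_pos": [16,-32,0],"yaw": 0.011,"hand": 94},
    {"delta_pos": [16,-32,0],"yaw": 0.011,"hand": 94},
    {"delta_pos": [16,-32,0],"yaw": 0.011,"hand": 94},
    {"delta_pos": [16,-32,0],"yaw": 0.011,"hand": 94},
    {"delta_pos": [16,-32,0],"yaw": 0.011,"hand": 94}
  ]
}}

```text
clock: 0.98
eef_pos: [329.5, 201.7, 198.2]
eef_rot: [3.141, 0.0, 2.94]
wrist_force: [0.9, 1.2, -0.7]
finger_gap: 93.6
```

{"name": "drive_tool", "arguments": {
  "steps": [
    {"delta_pos": [16,-32,0],"yaw": 0.011,"hand": 70},
    {"delta_pos": [16,-32,0],"yaw": 0.011,"hand": 70},
    {"delta_pos": [16,-32,0],"yaw": 0.011,"hand": 70},
    {"delta_pos": [16,-32,0],"yaw": 0.011,"hand": 70},
    {"delta_pos": [16,-32,0],"yaw": 0.011,"hand": 70}
  ]
}}

```text
clock: 1.4
eef_pos: [409.6, 41.5, 198.2]
eef_rot: [3.142, 0.0, 2.994]
wrist_force: [1.0, 0.8, 1.0]
finger_gap: 70.2
```

{"name": "drive_tool", "arguments": {
  "steps": [
    {"delta_pos": [16,-32,0],"yaw": 0.011,"hand": 60},
    {"delta_pos": [16,-32,0],"yaw": 0.011,"hand": 60},
    {"delta_pos": [16,-32,0],"yaw": 0.011,"hand": 60},
    {"delta_pos": [16,-32,0],"yaw": 0.011,"hand": 60},
    {"delta_pos": [16,-32,0],"yaw": 0.011,"hand": 60}
  ]
}}

```text
clock: 1.82
eef_pos: [489.6, -118.6, 198.0]
eef_rot: [3.142, -0.0, 3.049]
wrist_force: [0.2, 0.9, -0.3]
finger_gap: 59.9
```

{"name": "drive_tool", "arguments": {
  "steps": [
    {"delta_pos": [16,-25,0],"yaw": 0.011,"hand": 50},
    {"delta_pos": [16,-25,0],"yaw": 0.011,"hand": 50},
    {"delta_pos": [16,-20,0],"yaw": 0.011,"hand": 50},
    {"delta_pos": [10,-10,0],"yaw": 0.011,"hand": 50},
    {"delta_pos": [0,0,0],"yaw": 0.0,"hand": 50}
  ]
}}

```text
clock: 2.23
eef_pos: [547.9, -198.4, 197.1]
eef_rot: [3.141, -0.001, 3.092]
wrist_force: [-1.4, 0.7, 0.3]
finger_gap: 50.0
```

{"name": "drive_tool", "arguments": {
  "steps": [
    {"delta_pos": [6,-20,-20],"yaw": 0.006,"hand": 40},
    {"delta_pos": [6,-20,-20],"yaw": 0,"hand": 40},
    {"delta_pos": [6,-20,-20],"yaw": 0,"hand": 40},
    {"delta_pos": [7,-15.6,-20],"yaw": 0,"hand": 40},
    {"delta_pos": [0,0,0],"yaw": 0,"hand": 40}
  ]
}}

```text
clock: 2.65
eef_pos: [570.7, -273.0, 113.6]
eef_rot: [3.139, -0.005, 3.097]
wrist_force: [-0.8, 0.0, -1.2]
finger_gap: 40.5
```

Run:
```python
from h import *
import pickle
s=manip.read_state();print(s['eef_pos'],s['eef_rot'],s['wrist_force'])
c=snap('wrist','w1.png');pickle.dump(c,open('w1.pkl','wb'));print(c['position'],c['attitude'])
W=pts(c);hsv=cv2.cvtColor(c['frame'],cv2.COLOR_RGB2HSV).astype(int)
m=(W[...,2]>55)&(W[...,2]<69)&(abs(W[...,0]-573)<30)&(abs(W[...,1]+274)<30)
print(m.sum()); 
if m.sum()>20:
  r=cv2.minAreaRect(W[m][:,:2].astype(np.float32));print(r,np.median(W[m],0))
```

```text
[ 570.70831677 -273.02376206  113.55318709] [ 3.13910272 -0.00549665  3.09708599] [-0.75463171  0.0334832  -1.22200265]
[ 489.8027789  -269.57368941  300.23876148] [ 2.86289407e+00 -2.83103815e-03  1.52615937e+00]
647
((570.9072265625, -273.5545349121094), (11.989259719848633, 33.8569450378418), 88.09101867675781) [ 569.59755582 -273.56641114   64.2709786 ]
```

View pics/w1.png

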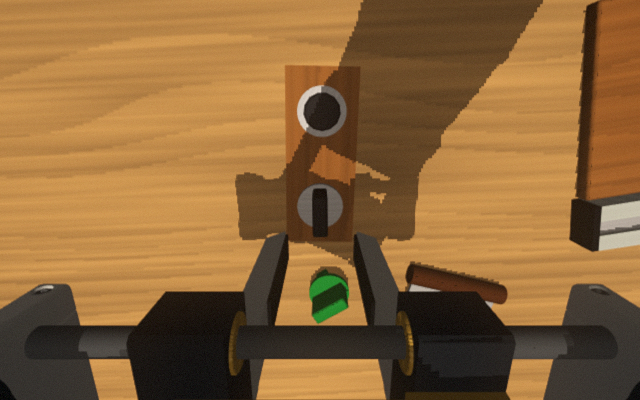

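The wrist view shows the black bar at (320,212), aligned between the fingers. It measures 12×34 mm, centred at (571,-273.6) with its long axis at 178°, which fits the earlier values. I'll descend.

{"name": "drive_tool", "arguments": {
  "steps": [
    {"delta_pos": [0,-1.5,-15],"yaw": 0.01,"hand": 40},
    {"delta_pos": [0,0,-15],"yaw": 0,"hand": 40},
    {"delta_pos": [0,0,-15],"yaw": 0,"hand": 40},
    {"delta_pos": [0,0,-11],"yaw": 0,"hand": 40},
    {"delta_pos": [0,0,0],"yaw": 0,"hand": 40}
  ]
}}

```text
clock: 3.12
eef_pos: [571.5, -272.5, 61.0]
eef_rot: [3.14, -0.002, 3.109]
wrist_force: [0.2, -0.4, -0.3]
finger_gap: 39.8
```

{"name": "drive_tool", "arguments": {
  "steps": [
    {"delta_pos": [0,0,-4],"yaw": 0,"hand": 40},
    {"delta_pos": [0,0,-2],"yaw": 0,"hand": 40},
    {"delta_pos": [0,0,0],"yaw": 0,"hand": 40}
  ]
}}

```text
clock: 3.37
eef_pos: [572.4, -273.7, 56.7]
eef_rot: [-3.141, 0.001, 3.109]
wrist_force: [-0.2, 0.5, 0.1]
finger_gap: 40.0
```

{"name": "drive_tool", "arguments": {
  "steps": [
    {"delta_pos": [0,0,-0.5],"yaw": 0,"hand": 20},
    {"delta_pos": [0,0,0],"yaw": 0,"hand": 8},
    {"delta_pos": [0,0,0],"yaw": 0,"hand": 6},
    {"delta_pos": [0,0,0],"yaw": 0,"hand": 6},
    {"delta_pos": [0,0,0],"yaw": 0,"hand": 6}
  ],
  "squeeze": 30
}}

```text
clock: 3.78
eef_pos: [572.3, -273.8, 55.8]
eef_rot: [-3.142, 0.0, 3.109]
wrist_force: [0.5, -0.7, 0.4]
finger_gap: 11.1
```

{"name": "drive_tool", "arguments": {
  "steps": [
    {"delta_pos": [0,0,0],"yaw": 0,"hand": 6},
    {"delta_pos": [0,0,4],"yaw": 0,"hand": 6},
    {"delta_pos": [0,0,8],"yaw": 0,"hand": 6},
    {"delta_pos": [0,0,10],"yaw": 0,"hand": 6},
    {"delta_pos": [0,0,10],"yaw": 0,"hand": 6}
  ]
}}

```text
clock: 4.2
eef_pos: [572.4, -273.8, 88.9]
eef_rot: [-3.141, 0.0, 3.109]
wrist_force: [-0.1, -0.6, -0.5]
finger_gap: 10.8
```

{"name": "drive_tool", "arguments": {
  "steps": [
    {"delta_pos": [0,0,20],"yaw": 0,"hand": 6},
    {"delta_pos": [0,10,22],"yaw": 0,"hand": 6},
    {"delta_pos": [1,20,0],"yaw": 0.01,"hand": 6},
    {"delta_pos": [2,30,0],"yaw": 0.015,"hand": 6},
    {"delta_pos": [2,32,0],"yaw": 0.015,"hand": 6}
  ]
}}

```text
clock: 4.62
eef_pos: [577.3, -181.5, 131.1]
eef_rot: [-3.141, 0.002, -3.135]
wrist_force: [-0.2, -0.8, -0.6]
finger_gap: 10.8
```

Run:
```python
from h import *
s=manip.read_state();print(s['eef_pos'],s['finger_gap'])
c=snap('side','t1.png');crop(c,300,500,160,360,4,'t1c.png')
```

```text
[ 577.31691847 -181.49234221  131.14929208] 10.821707101800525
```

View pics/t1.png

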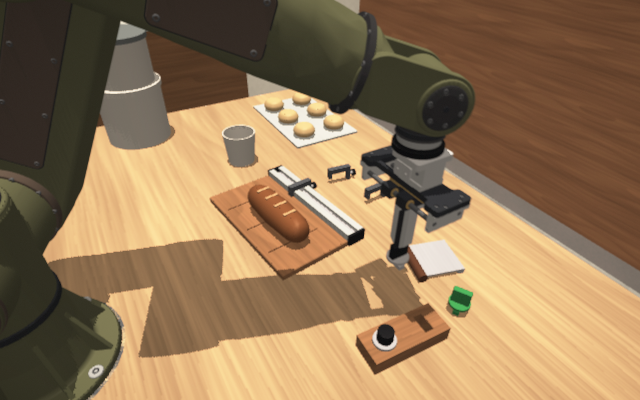

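The side view shows the stop hanging in the fingers at (398,255) and its seat empty at (428,318), with everything else where it was. I'll carry it to the rail.

{"name": "drive_tool", "arguments": {
  "steps": [
    {"delta_pos": [2,30,0],"yaw": 0.012,"hand": 6},
    {"delta_pos": [2,30,0],"yaw": 0.012,"hand": 6},
    {"delta_pos": [2,30,0],"yaw": 0.012,"hand": 6},
    {"delta_pos": [2,30,0],"yaw": 0.012,"hand": 6},
    {"delta_pos": [2,30,0],"yaw": 0.012,"hand": 6}
  ]
}}

```text
clock: 5.08
eef_pos: [587.4, -30.4, 130.9]
eef_rot: [-3.141, 0.001, -3.074]
wrist_force: [0.6, -0.5, -1.6]
finger_gap: 10.2
```

{"name": "drive_tool", "arguments": {
  "steps": [
    {"delta_pos": [2,30,0],"yaw": 0.012,"hand": 6},
    {"delta_pos": [2,30,0],"yaw": 0.012,"hand": 6},
    {"delta_pos": [1,30,-5],"yaw": 0.012,"hand": 6},
    {"delta_pos": [1,25,-5],"yaw": 0.012,"hand": 6},
    {"delta_pos": [0,16.4,-5],"yaw": 0.007,"hand": 6}
  ]
}}

```text
clock: 5.5
eef_pos: [593.4, 102.1, 115.7]
eef_rot: [3.141, 0.001, -3.017]
wrist_force: [-0.6, 0.2, -1.7]
finger_gap: 10.9
```

{"name": "drive_tool", "arguments": {
  "steps": [
    {"delta_pos": [0,0,-5],"yaw": 0,"hand": 6},
    {"delta_pos": [0,0,-5],"yaw": 0,"hand": 6},
    {"delta_pos": [0,0,-5],"yaw": 0,"hand": 6},
    {"delta_pos": [0,0,0],"yaw": 0,"hand": 6},
    {"delta_pos": [0,0,0],"yaw": 0,"hand": 6}
  ]
}}

```text
clock: 5.92
eef_pos: [593.3, 98.6, 99.7]
eef_rot: [-3.142, -0.0, -3.021]
wrist_force: [-0.2, 0.5, -1.6]
finger_gap: 10.8
```

Run:
```python
from h import *
import pickle
s=manip.read_state();print(s['eef_pos'],s['eef_rot'],s['wrist_force'],s['moment'],s['joints'])
for n in ('scene','side','wrist'):
    c=snap(n,n+'2.png');pickle.dump(c,open(n+'2.pkl','wb'))
    if n=='scene':crop(c,250,410,90,240,5,'s2c.png')
    if n=='side':crop(c,230,390,110,260,5,'t2c.png')
```

```text
[593.29633597  98.63237356  99.69870693] [-3.14150706e+00 -2.20016124e-04 -3.02064809e+00] [-0.20126887  0.53565847 -1.63546162] [ 0.00797507  0.0138556  -0.02891213] [ 1.03887778e-01  5.05955462e-01  1.47162412e+00 -9.72620086e-05
  1.16423160e+00 -1.58781465e+00]
```

View pics/s2c.png

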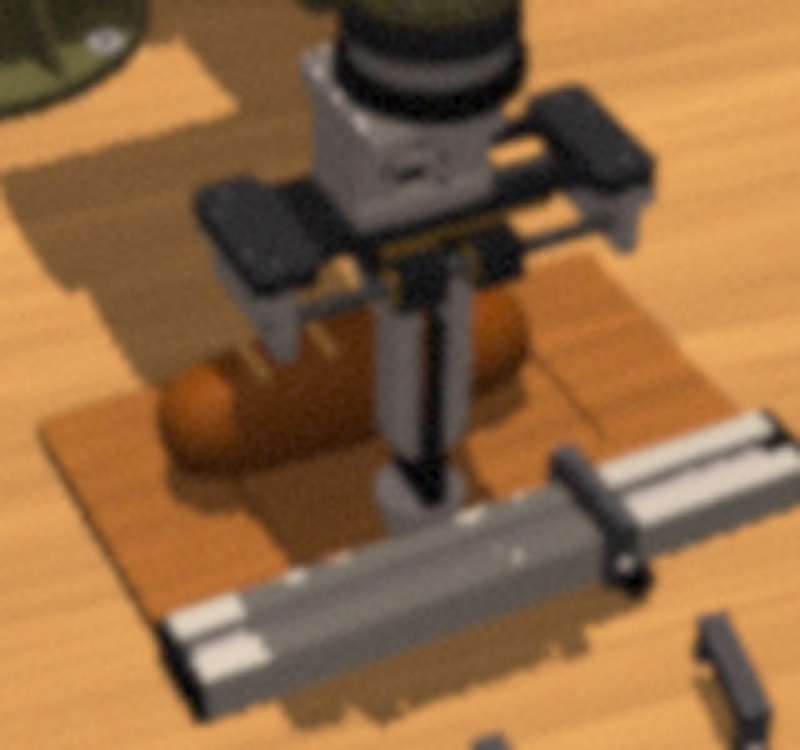

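View pics/t2c.png

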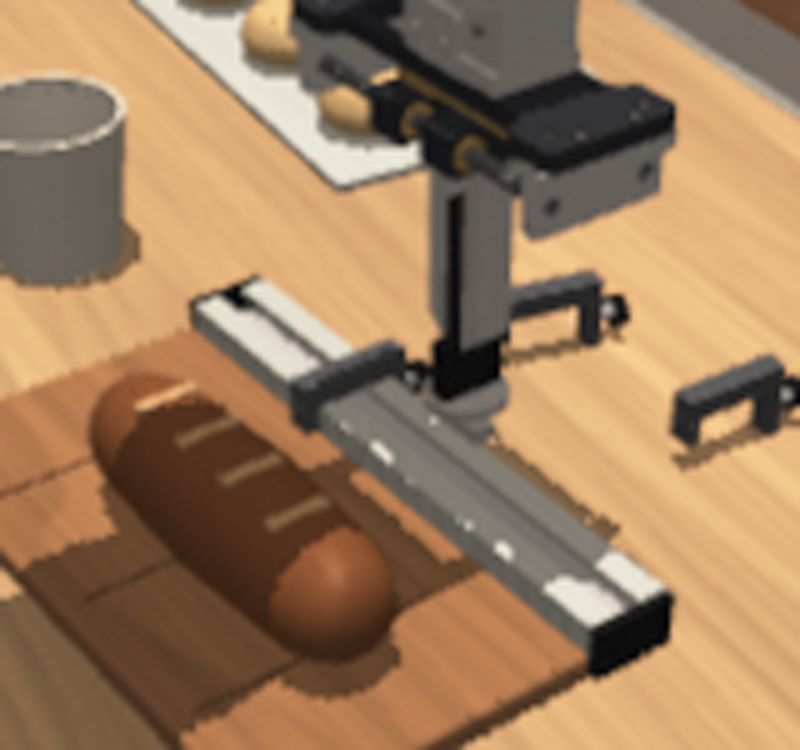

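View pics/wrist2.png

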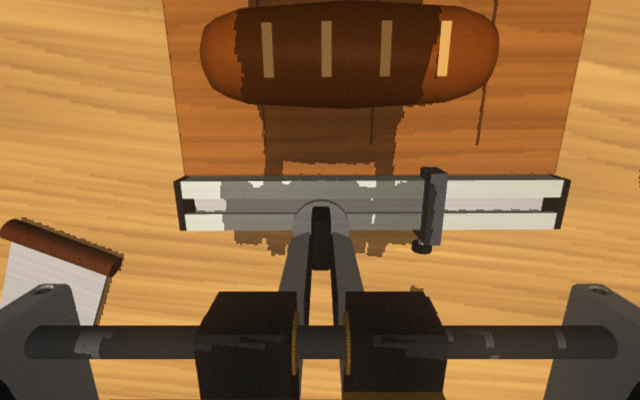

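The stop hangs upright over the rail, with the wrist view showing the grip at (320,237) and the rail parallel to the jaws. I'll compare the grip with the slot in the same view.

```bash
cat > w.py <<'E'
from h import *
import pickle,sys
from scipy.ndimage import map_coordinates
from r import proj,samp
a=np.radians(97); ay=np.array([np.cos(a),np.sin(a)]); ax=np.array([ay[1],-ay[0]]); C=np.array([588.,141.8])
for n in ('wrist','scene','side'):
  c=pickle.load(open(n+sys.argv[1]+'.pkl','rb'));W=pts(c);hsv=cv2.cvtColor(c['frame'],cv2.COLOR_RGB2HSV).astype(int)
  d=W[...,:2]-C;l=d@ay;t=d@ax;z=W[...,2]
  if n=='wrist':
    for seg in ((-150,-90),(-140,-135),(-20,10),(70,110),(110,150)):
      tt=np.arange(-30,31,1.);L=np.linspace(*seg,40);P=np.zeros((61,40,3));P[...,:2]=C+tt[:,None,None]*ax+L[None,:,None]*ay;P[...,2]=28
      print('>',seg,' '.join('%d:%d'%(p,q) for p,q in zip(tt,samp(c,P).mean(1))))
  m=(abs(l+43)<40)&(abs(t)<50)&(z>75)&(z<113)&(hsv[...,2]<45)
  print('>',n,'grip',m.sum(), 't pct',np.percentile(t[m],[1,5,50,95,99]).round(1),'l',np.percentile(l[m],[1,50,99]).round(1),'z',np.percentile(z[m],[1,50,99]).round(1))
  q=(abs(l+43)<40)&(abs(t)<50)&(z>68)&(z<82)&(hsv[...,1]<60)&(hsv[...,2]>70)
  print('>',n,'collar',q.sum(),'t',np.percentile(t[q],[1,50,99]).round(1) if q.sum() else 0,'l',np.percentile(l[q],[1,50,99]).round(1) if q.sum() else 0)
E
python3 w.py 2|grep '>'
```

```text
> (-150, -90) -30:122 -29:113 -28:96 -27:79 -26:73 -25:72 -24:74 -23:127 -22:178 -21:184 -20:181 -19:176 -18:170 -17:164 -16:161 -15:161 -14:161 -13:161 -12:162 -11:161 -10:161 -9:162 -8:157 -7:149 -6:145 -5:145 -4:146 -3:147 -2:147 -1:144 0:142 1:143 2:138 3:123 4:101 5:83 6:117 7:155 8:161 9:161 10:160 11:159 12:158 13:158 14:158 15:159 16:160 17:160 18:160 19:160 20:161 21:152 22:137 23:130 24:130 25:129 26:128 27:127 28:127 29:128 30:128
> (-140, -135) -30:124 -29:115 -28:99 -27:81 -26:74 -25:73 -24:77 -23:139 -22:210 -21:226 -20:224 -19:223 -18:222 -17:222 -16:221 -15:221 -14:221 -13:221 -12:222 -11:221 -10:221 -9:223 -8:218 -7:203 -6:196 -5:195 -4:197 -3:198 -2:198 -1:196 0:192 1:197 2:197 3:179 4:125 5:93 6:159 7:217 8:223 9:222 10:221 11:219 12:219 13:219 14:219 15:218 16:220 17:220 18:219 19:219 20:221 21:206 22:177 23:165 24:164 25:168 26:168 27:164 28:160 29:158 30:158
> (-20, 10) -30:105 -29:96 -28:78 -27:64 -26:66 -25:65 -24:82 -23:134 -22:167 -21:168 -20:167 -19:166 -18:146 -17:124 -16:117 -15:117 -14:116 -13:116 -12:116 -11:116 -10:116 -9:118 -8:115 -7:110 -6:105 -5:10
[... 891 characters left out ...]
70 -2:171 -1:169 0:168 1:167 2:149 3:110 4:82 5:109 6:185 7:204 8:205 9:205 10:204 11:203 12:203 13:205 14:206 15:206 16:205 17:203 18:203 19:205 20:196 21:175 22:163 23:160 24:161 25:162 26:163 27:165 28:166 29:166 30:166
> wrist grip 1138 t pct [-18.  -17.8  -6.3  12.7  14.7] l [-48.3 -42.7 -37.2] z [ 84.9 108.5 110.5]
> wrist collar 1112 t [-20.5  -7.9   4.1] l [-62.2 -43.3 -23.8]
> scene grip 92 t pct [-8.4 -4.4 12.6 16.8 17.3] l [-51.6 -47.3 -39.1] z [ 83.1 100.1 112.6]
> scene collar 98 t [-14.3   7.9  19.6] l [-63.8 -53.1 -28.3]
> side grip 135 t pct [-17.9 -16.9  -5.5  13.8  14.7] l [-51.4 -48.3 -36.5] z [ 81.9  95.  110.9]
> side collar 92 t [-20.1  -7.2  15.7] l [-64.1 -52.4 -29.7]
```

Along the slot's cross axis the wrist view puts the grip at -1.2 and the slot at -1.0, so they line up within about 0.5 mm. I'll lower the foot, then feel for the slot.

{"name": "drive_tool", "arguments": {
  "steps": [
    {"delta_pos": [0,0,-8],"yaw": 0,"hand": 6},
    {"delta_pos": [0,0,-8],"yaw": 0,"hand": 6},
    {"delta_pos": [0,0,-6],"yaw": 0,"hand": 6},
    {"delta_pos": [0,0,-3],"yaw": 0,"hand": 6},
    {"delta_pos": [0,0,0],"yaw": 0,"hand": 6}
  ]
}}

```text
clock: 6.48
eef_pos: [592.7, 99.5, 73.4]
eef_rot: [3.142, -0.002, -3.019]
wrist_force: [-0.0, -0.0, -0.1]
finger_gap: 10.7
```

{"name": "drive_tool", "arguments": {
  "steps": [
    {"delta_pos": [0,0,-1],"yaw": 0,"hand": 6},
    {"delta_pos": [0,0,-1],"yaw": 0,"hand": 6},
    {"delta_pos": [0,0,-1],"yaw": 0,"hand": 6},
    {"delta_pos": [0,0,-1],"yaw": 0,"hand": 6},
    {"delta_pos": [0,0,0],"yaw": 0,"hand": 6}
  ]
}}

```text
clock: 6.9
eef_pos: [593.2, 99.6, 70.6]
eef_rot: [-3.142, -0.0, -3.019]
wrist_force: [0.1, 0.5, -1.5]
finger_gap: 10.6
```

{"name": "drive_tool", "arguments": {
  "steps": [
    {"delta_pos": [0,0,-1],"yaw": 0,"hand": 6},
    {"delta_pos": [0,0,-1],"yaw": 0,"hand": 6},
    {"delta_pos": [0,0,0],"yaw": 0,"hand": 6}
  ]
}}

```text
clock: 7.15
eef_pos: [593.2, 99.6, 68.5]
eef_rot: [3.142, -0.0, -3.019]
wrist_force: [-0.3, -0.4, -1.9]
finger_gap: 10.8
```

{"name": "drive_tool", "arguments": {
  "steps": [
    {"delta_pos": [0,0,-1],"yaw": 0,"hand": 6},
    {"delta_pos": [0,0,0],"yaw": 0,"hand": 6}
  ]
}}

```text
clock: 7.32
eef_pos: [593.2, 99.6, 67.5]
eef_rot: [-3.142, -0.0, -3.019]
wrist_force: [-0.6, -0.2, -1.8]
finger_gap: 10.6
```

The foot is below the rail top with no contact force, so it has entered cleanly. I'll go on down to the spring.

{"name": "drive_tool", "arguments": {
  "steps": [
    {"delta_pos": [0,0,-1.5],"yaw": 0,"hand": 6},
    {"delta_pos": [0,0,-1.5],"yaw": 0,"hand": 6},
    {"delta_pos": [0,0,-1.5],"yaw": 0,"hand": 6},
    {"delta_pos": [0,0,0],"yaw": 0,"hand": 6}
  ]
}}

```text
clock: 7.65
eef_pos: [593.0, 99.6, 62.7]
eef_rot: [-3.142, -0.001, -3.019]
wrist_force: [-0.3, -0.4, -1.1]
finger_gap: 10.5
```

{"name": "drive_tool", "arguments": {
  "steps": [
    {"delta_pos": [0,0,-1.5],"yaw": 0,"hand": 6},
    {"delta_pos": [0,0,-1.5],"yaw": 0,"hand": 6},
    {"delta_pos": [0,0,0],"yaw": 0,"hand": 6},
    {"delta_pos": [0,0,0],"yaw": 0,"hand": 6}
  ]
}}

```text
clock: 7.98
eef_pos: [593.4, 99.6, 60.3]
eef_rot: [-3.142, 0.0, -3.019]
wrist_force: [-0.8, 0.1, 0.3]
finger_gap: 10.5
```

{"name": "drive_tool", "arguments": {
  "steps": [
    {"delta_pos": [0,0,-1.2],"yaw": 0,"hand": 6},
    {"delta_pos": [0,0,-1.2],"yaw": 0,"hand": 6},
    {"delta_pos": [0,0,-1.2],"yaw": 0,"hand": 6},
    {"delta_pos": [0,0,-0.8],"yaw": 0,"hand": 6},
    {"delta_pos": [0,0,0],"yaw": 0,"hand": 6}
  ],
  "squeeze": 40
}}

```text
clock: 8.4
eef_pos: [593.4, 99.6, 55.9]
eef_rot: [-3.142, 0.0, -3.019]
wrist_force: [0.2, 0.4, 5.7]
finger_gap: 10.3
```

{"name": "drive_tool", "arguments": {
  "steps": [
    {"delta_pos": [0,0,-0.8],"yaw": 0,"hand": 6},
    {"delta_pos": [0,0,-0.6],"yaw": 0,"hand": 6},
    {"delta_pos": [0,0,0],"yaw": 0,"hand": 6}
  ]
}}

```text
clock: 8.65
eef_pos: [593.5, 99.6, 54.7]
eef_rot: [-3.142, 0.001, -3.019]
wrist_force: [-0.9, -0.7, 6.7]
finger_gap: 10.3
```

The force is about 8 N at the right height. I'll twist a quarter turn.

{"name": "drive_tool", "arguments": {
  "steps": [
    {"delta_pos": [0,0,0],"yaw": -0.08,"hand": 6},
    {"delta_pos": [0,0,0],"yaw": -0.08,"hand": 6},
    {"delta_pos": [0,0,0],"yaw": -0.08,"hand": 6},
    {"delta_pos": [0,0,0],"yaw": 0,"hand": 6}
  ]
}}

```text
clock: 8.98
eef_pos: [593.6, 99.6, 54.9]
eef_rot: [3.141, 0.001, 3.019]
wrist_force: [0.3, -0.4, 6.1]
finger_gap: 10.7
```

{"name": "drive_tool", "arguments": {
  "steps": [
    {"delta_pos": [0,0,0],"yaw": -0.08,"hand": 6},
    {"delta_pos": [0,0,0],"yaw": -0.08,"hand": 6},
    {"delta_pos": [0,0,0],"yaw": -0.08,"hand": 6},
    {"delta_pos": [0,0,0],"yaw": -0.08,"hand": 6}
  ]
}}

```text
clock: 9.32
eef_pos: [593.6, 99.6, 54.9]
eef_rot: [3.141, 0.001, 2.7]
wrist_force: [-1.1, 0.1, 6.0]
finger_gap: 10.4
```

```bash
python3 -c "
from h import *
s=manip.read_state();print(s['eef_pos'],s['eef_rot'],s['wrist_force'],s['moment'],s['finger_gap'])"
```

```text
[593.61011118  99.61332272  54.86380305] [3.14107088e+00 9.11196041e-04 2.69985276e+00] [-1.12035323  0.06868523  5.9914436 ] [-0.04675724  0.02268614  0.02370903] 10.404017978565385
```

{"name": "drive_tool", "arguments": {
  "steps": [
    {"delta_pos": [0,0,0],"yaw": -0.09,"hand": 6},
    {"delta_pos": [0,0,0],"yaw": -0.09,"hand": 6},
    {"delta_pos": [0,0,0],"yaw": -0.09,"hand": 6},
    {"delta_pos": [0,0,0],"yaw": -0.09,"hand": 6},
    {"delta_pos": [0,0,0],"yaw": -0.09,"hand": 6}
  ]
}}

```text
clock: 9.73
eef_pos: [593.6, 99.6, 54.8]
eef_rot: [3.141, 0.001, 2.249]
wrist_force: [-0.2, 0.5, 6.2]
finger_gap: 10.1
```

{"name": "drive_tool", "arguments": {
  "steps": [
    {"delta_pos": [0,0,0],"yaw": -0.09,"hand": 6},
    {"delta_pos": [0,0,0],"yaw": -0.09,"hand": 6},
    {"delta_pos": [0,0,0],"yaw": -0.09,"hand": 6},
    {"delta_pos": [0,0,0],"yaw": -0.09,"hand": 6},
    {"delta_pos": [0,0,0],"yaw": -0.09,"hand": 6}
  ]
}}

```text
clock: 10.15
eef_pos: [593.6, 99.6, 54.8]
eef_rot: [3.141, 0.0, 1.799]
wrist_force: [-0.6, -0.3, 6.5]
finger_gap: 10.4
```

{"name": "drive_tool", "arguments": {
  "steps": [
    {"delta_pos": [0,0,0],"yaw": -0.09,"hand": 6},
    {"delta_pos": [0,0,0],"yaw": -0.02,"hand": 6},
    {"delta_pos": [0,0,0],"yaw": 0,"hand": 6}
  ]
}}

```text
clock: 10.4
eef_pos: [593.6, 99.6, 54.8]
eef_rot: [3.141, 0.0, 1.692]
wrist_force: [-0.3, -0.6, 6.3]
finger_gap: 10.8
```

Run:
```python
from h import *
import pickle
s=manip.read_state();print(s['eef_pos'],s['eef_rot'],s['wrist_force'],s['moment'],s['finger_gap'])
for n in ('scene','wrist'):
    c=snap(n,n+'3.png');pickle.dump(c,open(n+'3.pkl','wb'))
```

```text
[593.58794887  99.64055921  54.83068846] [3.14058876e+00 5.15213274e-05 1.69202585e+00] [-0.25843456 -0.63537708  6.27651714] [-0.09963436  0.10189332 -0.03963923] 10.752908190443431
```

View pics/wrist3.png

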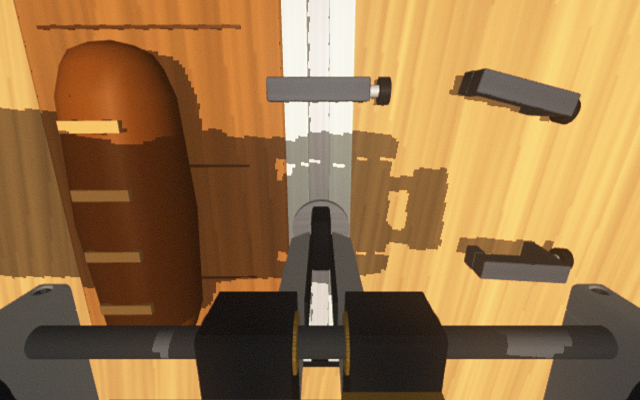

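The twist took very little torque, and the grip at (320,230) now lies along the slot. I'll ease up so the foot meets the lips and check that it's locked.

{"name": "drive_tool", "arguments": {
  "steps": [
    {"delta_pos": [0,0,1],"yaw": 0,"hand": 6},
    {"delta_pos": [0,0,1],"yaw": 0,"hand": 6},
    {"delta_pos": [0,0,0.6],"yaw": 0,"hand": 6},
    {"delta_pos": [0,0,0],"yaw": 0,"hand": 6},
    {"delta_pos": [0,0,0],"yaw": 0,"hand": 6}
  ]
}}

```text
clock: 10.92
eef_pos: [593.4, 99.6, 57.1]
eef_rot: [3.141, -0.0, 1.694]
wrist_force: [1.2, -0.7, 4.0]
finger_gap: 10.7
```

{"name": "drive_tool", "arguments": {
  "steps": [
    {"delta_pos": [0,0,0.6],"yaw": 0,"hand": 6},
    {"delta_pos": [0,0,0.4],"yaw": 0,"hand": 6},
    {"delta_pos": [0,0,0],"yaw": 0,"hand": 6},
    {"delta_pos": [0,0,0],"yaw": 0,"hand": 6}
  ]
}}

```text
clock: 11.25
eef_pos: [593.2, 99.6, 57.7]
eef_rot: [-3.141, -0.0, 1.694]
wrist_force: [3.4, 0.5, 1.3]
finger_gap: 10.6
```

The lift meets the lips, with force falling faster than the spring rate, so it's locked. I'll back off slightly and slide toward the gauge.

{"name": "drive_tool", "arguments": {
  "steps": [
    {"delta_pos": [0,0,-0.7],"yaw": 0,"hand": 6},
    {"delta_pos": [-0.4,3,0],"yaw": 0,"hand": 6},
    {"delta_pos": [-0.6,5,0],"yaw": 0,"hand": 6},
    {"delta_pos": [-0.6,5,0],"yaw": 0,"hand": 6},
    {"delta_pos": [-0.6,5,0],"yaw": 0,"hand": 6}
  ]
}}

```text
clock: 11.67
eef_pos: [590.9, 118.1, 57.3]
eef_rot: [-3.141, 0.0, 1.694]
wrist_force: [-0.0, -3.0, 3.5]
finger_gap: 10.6
```

{"name": "drive_tool", "arguments": {
  "steps": [
    {"delta_pos": [-0.6,5,0],"yaw": 0,"hand": 6},
    {"delta_pos": [-0.6,5,0],"yaw": 0,"hand": 6},
    {"delta_pos": [-0.6,5,0],"yaw": 0,"hand": 6},
    {"delta_pos": [-0.7,5,0],"yaw": 0,"hand": 6},
    {"delta_pos": [0,0,0],"yaw": 0,"hand": 6}
  ]
}}

```text
clock: 12.08
eef_pos: [588.4, 138.6, 57.2]
eef_rot: [-3.142, -0.0, 1.695]
wrist_force: [0.6, -2.7, 4.5]
finger_gap: 10.3
```

{"name": "drive_tool", "arguments": {
  "steps": [
    {"delta_pos": [-0.6,5,0],"yaw": 0,"hand": 6},
    {"delta_pos": [-0.6,5,0],"yaw": 0,"hand": 6},
    {"delta_pos": [-0.5,4,0],"yaw": 0,"hand": 6},
    {"delta_pos": [-0.3,2,0],"yaw": 0,"hand": 6},
    {"delta_pos": [0,0,0],"yaw": 0,"hand": 6}
  ]
}}

```text
clock: 12.5
eef_pos: [586.4, 154.1, 57.2]
eef_rot: [-3.142, -0.0, 1.694]
wrist_force: [0.4, -2.4, 4.2]
finger_gap: 10.4
```

{"name": "drive_tool", "arguments": {
  "steps": [
    {"delta_pos": [-0.2,1.5,0],"yaw": 0,"hand": 6},
    {"delta_pos": [-0.2,1.5,0],"yaw": 0,"hand": 6},
    {"delta_pos": [-0.2,1.5,0],"yaw": 0,"hand": 6},
    {"delta_pos": [0,0,0],"yaw": 0,"hand": 6}
  ]
}}

```text
clock: 12.83
eef_pos: [585.9, 158.3, 57.3]
eef_rot: [3.142, -0.0, 1.694]
wrist_force: [0.5, -3.3, 3.6]
finger_gap: 10.4
```

{"name": "drive_tool", "arguments": {
  "steps": [
    {"delta_pos": [-0.1,1,0],"yaw": 0,"hand": 6},
    {"delta_pos": [-0.1,1,0],"yaw": 0,"hand": 6},
    {"delta_pos": [0,0,0],"yaw": 0,"hand": 6}
  ]
}}

```text
clock: 13.08
eef_pos: [585.7, 160.2, 57.3]
eef_rot: [-3.142, -0.0, 1.694]
wrist_force: [-0.2, -3.1, 4.1]
finger_gap: 10.1
```

{"name": "drive_tool", "arguments": {
  "steps": [
    {"delta_pos": [-0.1,1,0],"yaw": 0,"hand": 6},
    {"delta_pos": [-0.1,1,0],"yaw": 0,"hand": 6},
    {"delta_pos": [0,0,0],"yaw": 0,"hand": 6}
  ]
}}

```text
clock: 13.33
eef_pos: [585.5, 162.3, 57.3]
eef_rot: [-3.142, -0.0, 1.694]
wrist_force: [0.6, -2.4, 4.1]
finger_gap: 10.5
```

{"name": "drive_tool", "arguments": {
  "steps": [
    {"delta_pos": [-0.1,0.8,0],"yaw": 0,"hand": 6},
    {"delta_pos": [0,0,0],"yaw": 0,"hand": 6}
  ]
}}

```text
clock: 13.5
eef_pos: [585.4, 163.0, 57.2]
eef_rot: [-3.142, -0.0, 1.694]
wrist_force: [0.6, -2.5, 3.2]
finger_gap: 10.5
```

{"name": "drive_tool", "arguments": {
  "steps": [
    {"delta_pos": [-0.1,0.8,0],"yaw": 0,"hand": 6},
    {"delta_pos": [0,0,0],"yaw": 0,"hand": 6}
  ]
}}

```text
clock: 13.67
eef_pos: [585.3, 163.8, 57.3]
eef_rot: [3.142, -0.0, 1.694]
wrist_force: [0.3, -2.6, 4.0]
finger_gap: 10.6
```

{"name": "drive_tool", "arguments": {
  "steps": [
    {"delta_pos": [-0.1,0.8,0],"yaw": 0,"hand": 6},
    {"delta_pos": [0,0,0],"yaw": 0,"hand": 6}
  ]
}}

```text
clock: 13.83
eef_pos: [585.2, 164.6, 57.2]
eef_rot: [3.142, -0.0, 1.694]
wrist_force: [-0.2, -3.0, 3.8]
finger_gap: 10.4
```

{"name": "drive_tool", "arguments": {
  "steps": [
    {"delta_pos": [-0.1,0.8,0],"yaw": 0,"hand": 6},
    {"delta_pos": [0,0,0],"yaw": 0,"hand": 6}
  ]
}}

```text
clock: 14.0
eef_pos: [585.1, 165.4, 57.2]
eef_rot: [-3.142, -0.0, 1.694]
wrist_force: [0.0, -2.4, 3.5]
finger_gap: 10.1
```

{"name": "drive_tool", "arguments": {
  "steps": [
    {"delta_pos": [-0.1,0.8,0],"yaw": 0,"hand": 6},
    {"delta_pos": [0,0,0],"yaw": 0,"hand": 6}
  ]
}}

```text
clock: 14.17
eef_pos: [585.1, 166.1, 57.3]
eef_rot: [3.142, 0.0, 1.694]
wrist_force: [0.6, -3.6, 3.6]
finger_gap: 10.4
```

Run:
```python
from h import *
c=snap('side','t4.png');crop(c,250,350,130,230,7,'t4c.png')
c=snap('wrist','w4.png')
```

```text
(no output)
```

View pics/t4c.png

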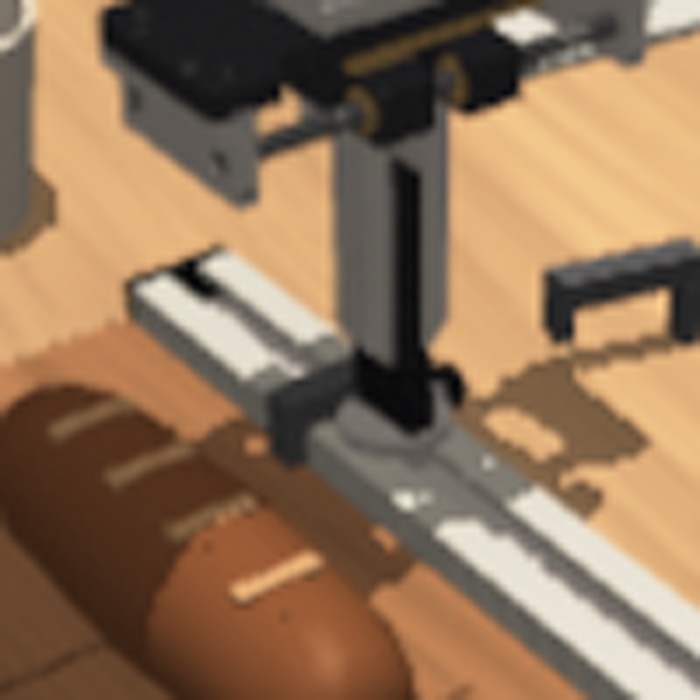

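View pics/w4.png

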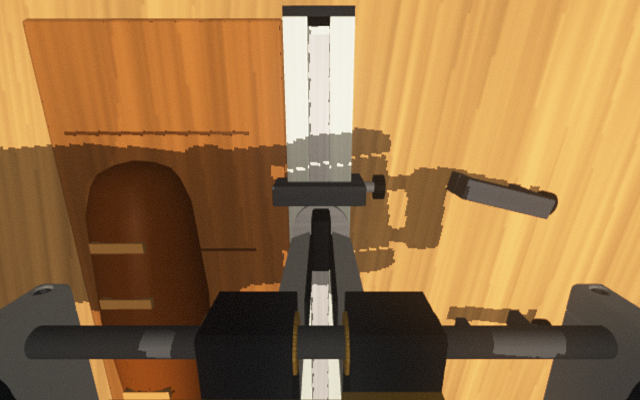

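The side crop shows the collar at (390,425) against or just short of the gauge at (310,410). I'll push on in small steps.

{"name": "drive_tool", "arguments": {
  "steps": [
    {"delta_pos": [-0.06,0.5,0],"yaw": 0,"hand": 6},
    {"delta_pos": [0,0,0],"yaw": 0,"hand": 6}
  ]
}}

```text
clock: 14.43
eef_pos: [585.1, 166.4, 57.3]
eef_rot: [3.141, 0.0, 1.694]
wrist_force: [-0.0, -4.4, 5.0]
finger_gap: 10.1
```

{"name": "drive_tool", "arguments": {
  "steps": [
    {"delta_pos": [-0.06,0.5,0],"yaw": 0,"hand": 6},
    {"delta_pos": [0,0,0],"yaw": 0,"hand": 6}
  ]
}}

```text
clock: 14.6
eef_pos: [585.0, 166.7, 57.4]
eef_rot: [3.141, 0.001, 1.694]
wrist_force: [0.2, -7.0, 4.9]
finger_gap: 10.2
```

Contact: the push force is rising. I'll press a bit more firmly.

{"name": "drive_tool", "arguments": {
  "steps": [
    {"delta_pos": [-0.06,0.5,0],"yaw": 0,"hand": 6},
    {"delta_pos": [0,0,0],"yaw": 0,"hand": 6}
  ]
}}

```text
clock: 14.77
eef_pos: [585.0, 166.9, 57.4]
eef_rot: [3.142, 0.001, 1.694]
wrist_force: [0.6, -7.3, 4.9]
finger_gap: 10.4
```

{"name": "drive_tool", "arguments": {
  "steps": [
    {"delta_pos": [-0.06,0.5,0],"yaw": 0,"hand": 6},
    {"delta_pos": [0,0,0],"yaw": 0,"hand": 6},
    {"delta_pos": [0,0,0],"yaw": 0,"hand": 6}
  ]
}}

```text
clock: 15.02
eef_pos: [585.0, 167.1, 57.4]
eef_rot: [3.142, 0.001, 1.694]
wrist_force: [0.9, -9.4, 6.1]
finger_gap: 10.3
```

{"name": "drive_tool", "arguments": {
  "steps": [
    {"delta_pos": [-0.06,0.5,0],"yaw": 0,"hand": 6},
    {"delta_pos": [-0.04,0.3,0],"yaw": 0,"hand": 6},
    {"delta_pos": [0,0,0],"yaw": 0,"hand": 6},
    {"delta_pos": [0,0,0],"yaw": 0,"hand": 6}
  ]
}}

```text
clock: 15.35
eef_pos: [585.0, 167.6, 57.3]
eef_rot: [-3.142, 0.002, 1.693]
wrist_force: [0.6, -11.7, 5.5]
finger_gap: 10.3
```

{"name": "drive_tool", "arguments": {
  "steps": [
    {"delta_pos": [0,0,0.5],"yaw": 0,"hand": 6},
    {"delta_pos": [0,0,0],"yaw": 0,"hand": 6},
    {"delta_pos": [0,0,0],"yaw": 0,"hand": 6}
  ]
}}

```text
clock: 15.6
eef_pos: [584.8, 167.6, 57.4]
eef_rot: [-3.141, 0.002, 1.693]
wrist_force: [2.5, -11.8, 2.3]
finger_gap: 10.2
```

{"name": "drive_tool", "arguments": {
  "steps": [
    {"delta_pos": [0,0,0],"yaw": 0,"hand": 16},
    {"delta_pos": [0,0,0],"yaw": 0,"hand": 24},
    {"delta_pos": [0,0,0],"yaw": 0,"hand": 32},
    {"delta_pos": [0,0,0],"yaw": 0,"hand": 36},
    {"delta_pos": [0,0,0],"yaw": 0,"hand": 36}
  ]
}}

```text
clock: 16.02
eef_pos: [584.5, 169.2, 57.6]
eef_rot: [-3.141, -0.0, 1.694]
wrist_force: [-0.3, 0.6, -0.1]
finger_gap: 35.2
```

Run:
```python
from h import *
c=snap('side','t5.png');crop(c,250,350,130,230,7,'t5c.png')
c=snap('wrist','w5.png')
```

```text
(no output)
```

View pics/w5.png

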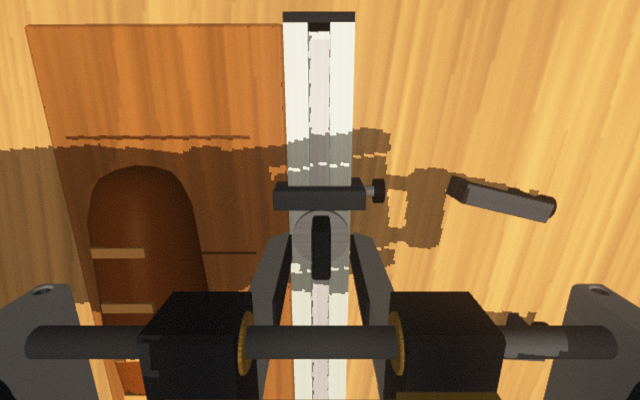

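The wrist view shows the fingers clear on both sides and the stop upright at (320,245), with its collar touching the gauge at (320,208). I'll retract straight up and check.

{"name": "drive_tool", "arguments": {
  "steps": [
    {"delta_pos": [0,0,5],"yaw": 0,"hand": 40},
    {"delta_pos": [0,0,10],"yaw": 0,"hand": 40},
    {"delta_pos": [0,0,20],"yaw": 0,"hand": 40},
    {"delta_pos": [0,0,30],"yaw": 0,"hand": 40},
    {"delta_pos": [0,0,30],"yaw": 0,"hand": 40}
  ]
}}

```text
clock: 16.53
eef_pos: [584.4, 168.8, 154.4]
eef_rot: [-3.141, 0.0, 1.694]
wrist_force: [-0.1, 0.4, 1.0]
finger_gap: 39.7
```

{"name": "drive_tool", "arguments": {
  "steps": [
    {"delta_pos": [0,-30,30],"yaw": 0,"hand": 40},
    {"delta_pos": [0,-40,10],"yaw": 0,"hand": 40},
    {"delta_pos": [0,-40,0],"yaw": 0,"hand": 40},
    {"delta_pos": [0,-30,0],"yaw": 0,"hand": 40},
    {"delta_pos": [0,0,0],"yaw": 0,"hand": 40}
  ]
}}

```text
clock: 16.95
eef_pos: [584.8, 24.8, 193.7]
eef_rot: [3.14, 0.001, 1.69]
wrist_force: [-0.1, -0.9, 0.9]
finger_gap: 40.3
```

```bash
cat > f.py <<'E'
from h import *
import pickle
a=np.radians(97); ay=np.array([np.cos(a),np.sin(a)]); ax=np.array([ay[1],-ay[0]]); C=np.array([588.,141.8])
for n in ('scene','side','wrist'):
  c=snap(n,n+'6.png')
  if n=='scene': crop(c,320,420,150,225,8,'s6c.png')
  if n=='side': crop(c,250,350,140,215,8,'t6c.png')
  W=pts(c);hsv=cv2.cvtColor(c['frame'],cv2.COLOR_RGB2HSV).astype(int);d=W[...,:2]-C;l=d@ay;t=d@ax;z=W[...,2]
  m=(abs(t)<22)&(l>0)&(l<45)&(z>44)&(z<75)
  top=m&(z>62)
  if m.sum()>5: print(n,m.sum(),'top z',np.percentile(z[m],[50,90,98]).round(1),'t',np.percentile(t[m],[2,50,98]).round(1),'l',np.percentile(l[m],[2,98]).round(1))
  if top.sum()>8: print(n,cv2.minAreaRect(np.stack([t[top],l[top]],1).astype(np.float32)),'medz',np.median(z[top]).round(1))
E
python3 f.py
```

```text
scene 156 top z [60.  67.4 68.4] t [-4.4  4.9  7.9] l [ 3.1 35.6]
scene ((1.4930462837219238, 19.9459285736084), (13.906278610229492, 34.105674743652344), 3.199856996536255) medz 66.1
side 115 top z [60.  66.2 67.3] t [-6.2 -4.   5. ] l [ 3.1 35.1]
side ((-0.28785276412963867, 20.71412467956543), (11.483977317810059, 34.38454055786133), 2.29268741607666) medz 65.7
wrist 592 top z [66.3 67.4 68. ] t [-6.2 -0.6  5.4] l [ 5.4 38. ]
wrist ((-0.11152219772338867, 22.012741088867188), (11.100890159606934, 33.520015716552734), 0.6765841245651245) medz 66.5
```

View pics/t6c.png

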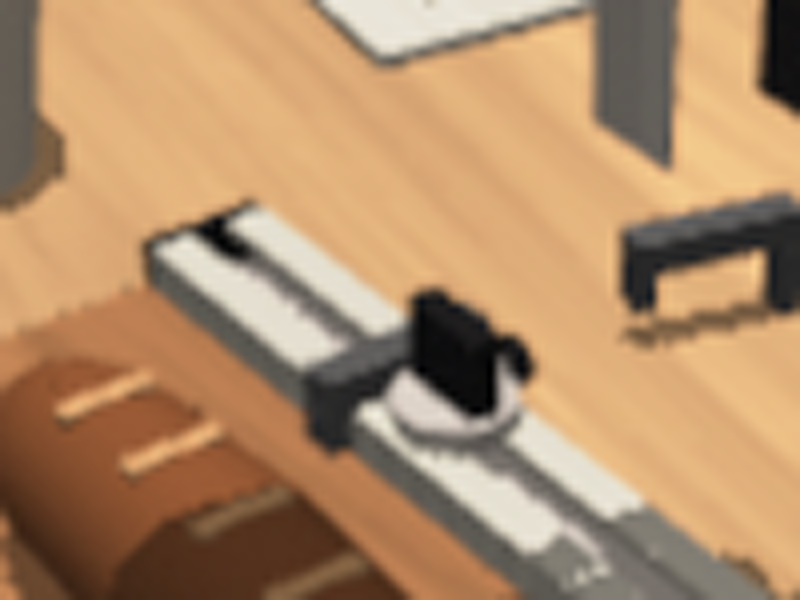

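View pics/s6c.png

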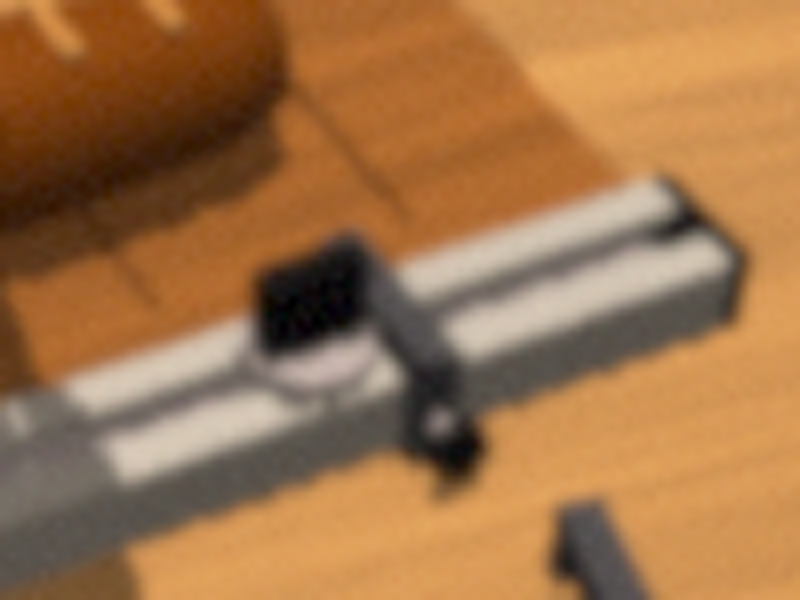

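View pics/side6.png

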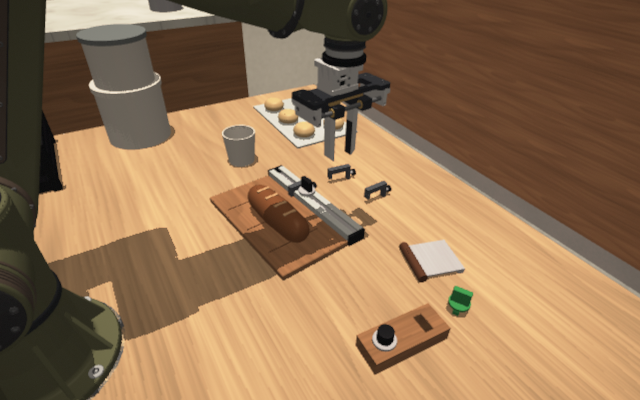

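View pics/wrist6.png

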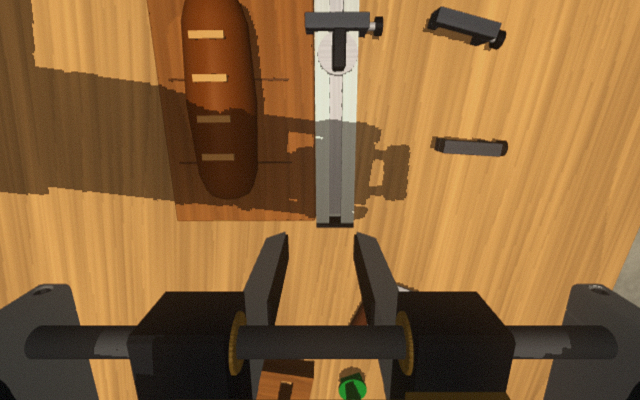

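The stop stands upright and locked: grip top is at about z 66.4, where 67 is expected. I'll check for a gap between collar and gauge by comparing both in the same view.

```bash
cat > k.py <<'E'
from h import *
import pickle
from r import samp
a=np.radians(97); ay=np.array([np.cos(a),np.sin(a)]); ax=np.array([ay[1],-ay[0]]); C=np.array([588.,141.8])
for n in ('wrist','side','scene'):
  c=manip.camera(n);pickle.dump(c,open(n+'7.pkl','wb'))
  W=pts(c);d=W[...,:2]-C;l=d@ay;t=d@ax;z=W[...,2]
  g=(abs(t)<31)&(abs(t)>10)&(l>30)&(l<70)&(z>39)&(z<45)
  print('>',n,'gauge top l',np.percentile(l[g],[1,5,50,95,99]).round(1),g.sum())
  L=np.arange(30,66,1.)
  for z0,tl in ((42,(-28,-12)),(42,(10,20)),(28,(-20,-16)),):
    tt=np.linspace(*tl,20);P=np.zeros((len(L),20,3));P[...,:2]=C+tt[None,:,None]*ax+L[:,None,None]*ay;P[...,2]=z0
    print('> ',z0,tl,' '.join('%d:%d'%(p,q) for p,q in zip(L,samp(c,P).mean(1))))
  q=(abs(t)<21)&(l>-5)&(l<43)&(z>31.5)&(z<42)
  print('> collar l',np.percentile(l[q],[1,50,99]).round(1),'z',np.median(z[q]).round(1))
  if n=='wrist': crop(c,290,390,0,90,7,'w7c.png')
E
python3 k.py | grep '>'
```

```text
> wrist gauge top l [43.6 44.1 50.2 56.6 57.1] 701
>  42 (-28, -12) 30:173 31:174 32:175 33:176 34:178 35:178 36:178 37:177 38:169 39:160 40:145 41:83 42:33 43:38 44:70 45:87 46:85 47:84 48:82 49:81 50:81 51:81 52:80 53:80 54:81 55:81 56:82 57:116 58:164 59:178 60:177 61:179 62:178 63:178 64:178 65:178
>  42 (10, 20) 30:201 31:202 32:203 33:205 34:207 35:205 36:200 37:198 38:199 39:200 40:190 41:112 42:37 43:39 44:68 45:84 46:83 47:82 48:81 49:79 50:80 51:80 52:80 53:79 54:80 55:79 56:84 57:139 58:197 59:209 60:208 61:207 62:207 63:207 64:208 65:208
>  28 (-20, -16) 30:207 31:208 32:211 33:214 34:217 35:218 36:219 37:220 38:219 39:220 40:220 41:221 42:221 43:200 44:102 45:32 46:37 47:67 48:87 49:84 50:84 51:82 52:80 53:80 54:80 55:80 56:81 57:80 58:81 59:80 60:104 61:172 62:217 63:218 64:216 65:216
> collar l [ 3.4 21.7 39.4] z 36.5
> side gauge top l [41.4 42.7 47.9 54.9 55.9] 36
>  42 (-28, -12) 30:113 31:92 32:75 33:62 34:53 35:46 36:43 37:41 38:41 39:43 40:49 41:57 42:66 43:74 44:81 45:86 46:90 47:92 48:93 49:93 50:94 51:95 52:100 53:108 54:120 55:136 56:153 57:169 58:181 59:190 
[... 662 characters left out ...]
36:36 37:35 38:34 39:32 40:32 41:32 42:33 43:34 44:35 45:37 46:39 47:42 48:47 49:53 50:61 51:70 52:79 53:89 54:97 55:103 56:109 57:114 58:118 59:120 60:122 61:123 62:123 63:123 64:122 65:122
>  42 (10, 20) 30:145 31:142 32:136 33:128 34:117 35:105 36:90 37:77 38:66 39:60 40:60 41:62 42:66 43:71 44:75 45:78 46:80 47:81 48:82 49:84 50:86 51:87 52:89 53:94 54:99 55:105 56:111 57:118 58:125 59:130 60:133 61:135 62:137 63:138 64:139 65:140
>  28 (-20, -16) 30:13 31:10 32:9 33:10 34:11 35:10 36:9 37:7 38:6 39:6 40:6 41:8 42:9 43:9 44:7 45:8 46:12 47:15 48:18 49:24 50:33 51:43 52:53 53:61 54:68 55:73 56:77 57:81 58:85 59:90 60:98 61:108 62:121 63:136 64:151 65:163
> collar l [-0.5 18.5 42.1] z 37.1
```

View pics/w7c.png

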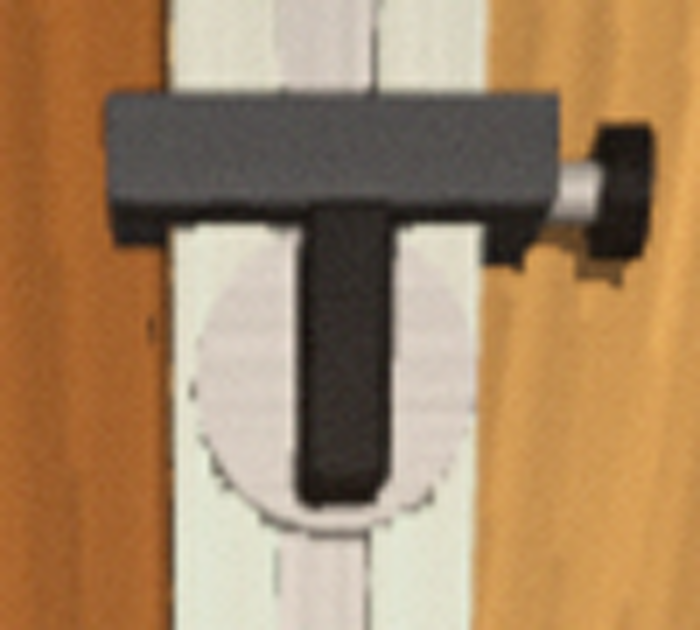

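The overhead crop can't rule out a gap of a millimetre or two. I'll rectify the collar plane (z = 37) and measure it.

```bash
cat > p.py <<'E'
from h import *
import pickle,sys
from r import proj
a=np.radians(97); ay=np.array([np.cos(a),np.sin(a)]); ax=np.array([ay[1],-ay[0]]); C=np.array([588.,141.8])
c=pickle.load(open(sys.argv[1],'rb'))
L=np.arange(60,-5,-.1);t=np.arange(-30,30,.1)
P=np.zeros((len(L),len(t),3));P[...,:2]=C+t[None,:,None]*ax+L[:,None,None]*ay
P[...,2]=37;u,v=proj(c,P)
im=cv2.remap(c['frame'],u.astype(np.float32),v.astype(np.float32),cv2.INTER_CUBIC)[:,:,::-1].copy()
im=cv2.convertScaleAbs(im,alpha=1.1)
for k in range(0,60,10): cv2.putText(im,str(k),(0,int((60-k)*10)),0,.5,(0,0,255),1); cv2.line(im,(0,int((60-k)*10)),(12,int((60-k)*10)),(0,0,255),1)
cv2.imwrite('pics/'+sys.argv[2],im[:590])
E
python3 p.py wrist7.pkl p7.png
```

```text
S blocktop c [ 532.4 -272.3] size [ 60.  153.5] longang 176.21 n 1050 zmed 31.1
S grip all c [ 576.3 -273.5] size [ 9.4 29.1] longang 177.71 n 88 zmed 62.7
S grip top c [ 576.2 -273.6] size [ 8.7 29.1] longang 179.52 n 53 zmed 65.4 [ 577.8 -273.6   64.9] max 68.1
S knob c [ 497.9 -269.4] size [21.3 22.7] longang 138.66 n 107 zmed 55.4
S collar c [ 574.2 -274.7] size [33.9 36.5] longang 103.93 n 100 zmed 35.4
S rail c [597.6 141. ] size [ 63.3 322.4] longang 97.07 n 1285 zmed 27.7
S gauge c [616.9 193.4] size [ 15.8 126.5] longang 5.84 n 113 zmed 41.7
T blocktop c [ 532.2 -270.9] size [ 62.1 151.8] longang 176.08 n 2247 zmed 29.3
T grip all c [ 571.3 -274.4] size [11.7 33.3] longang 177.46 n 254 zmed 59.3
T grip top c [ 571.8 -274.3] size [11.6 32.7] longang 179.63 n 123 zmed 63.7 [ 570.7 -274.8   63.6] max 66.7
T knob c [ 491.8 -269.7] size [25.7 26.2] longang 21.78 n 277 zmed 55.2
T collar c [ 569.1 -275.9] size [31.5 38.3] longang 130.03 n 165 zmed 34.1
T rail c [588.1 143. ] size [ 46.6 325.1] longang 96.98 n 974 zmed 27.1
T gauge c [615.7 195.8] size [ 17.2 131.9] longang 8.4 n 105 zmed 40.9
```

View pics/p7.png

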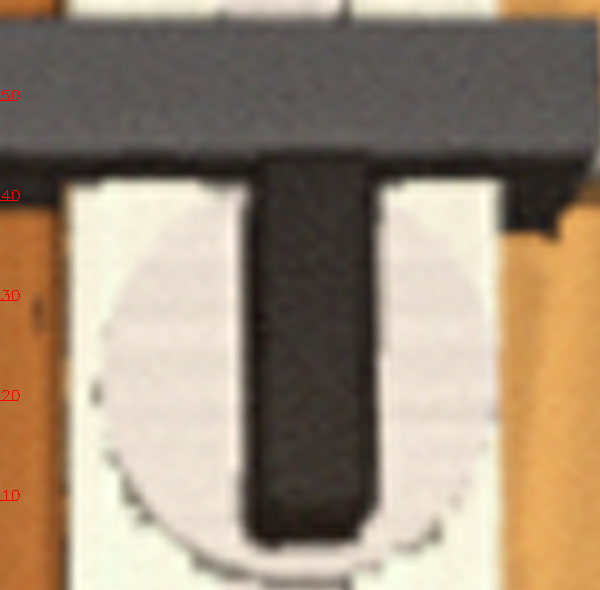

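From the rectified view the collar front is at 42.4–43.0 and the gauge face at about 43.9, so a gap of up to 1 mm is possible, perhaps from the stop tilting upright on release. I'll nudge it with closed fingers low behind the grip. That line of force is close to the collar height, so it won't tilt.

{"name": "drive_tool", "arguments": {
  "steps": [
    {"delta_pos": [2,30,-10],"yaw": 0,"hand": 0},
    {"delta_pos": [2,30,-20],"yaw": 0,"hand": 0},
    {"delta_pos": [1,26,-25],"yaw": 0.004,"hand": 0},
    {"delta_pos": [0,0,-25],"yaw": 0,"hand": 0},
    {"delta_pos": [0,0,0],"yaw": 0,"hand": 0}
  ],
  "squeeze": 20
}}

```text
clock: 17.67
eef_pos: [587.2, 117.4, 107.4]
eef_rot: [-3.134, 0.0, 1.701]
wrist_force: [-1.1, 0.1, -0.5]
finger_gap: 10.1
```

{"name": "drive_tool", "arguments": {
  "steps": [
    {"delta_pos": [0,0,-20],"yaw": 0,"hand": 0},
    {"delta_pos": [0,0,-20],"yaw": 0,"hand": 0},
    {"delta_pos": [0,0,-12],"yaw": 0,"hand": 0},
    {"delta_pos": [0,0,0],"yaw": 0,"hand": 0},
    {"delta_pos": [0,0,0],"yaw": 0,"hand": 0}
  ]
}}

```text
clock: 18.08
eef_pos: [590.0, 115.4, 61.0]
eef_rot: [3.142, 0.0, 1.698]
wrist_force: [0.3, 0.1, -0.6]
finger_gap: 0.3
```

{"name": "drive_tool", "arguments": {
  "steps": [
    {"delta_pos": [1,0,-3.5],"yaw": 0,"hand": 0},
    {"delta_pos": [-0.6,5,0],"yaw": 0,"hand": 0},
    {"delta_pos": [-0.6,5,0],"yaw": 0,"hand": 0},
    {"delta_pos": [-0.6,5,0],"yaw": 0,"hand": 0},
    {"delta_pos": [0,0,0],"yaw": 0,"hand": 0}
  ]
}}

```text
clock: 18.5
eef_pos: [588.9, 131.6, 57.1]
eef_rot: [3.141, -0.0, 1.699]
wrist_force: [0.7, -0.5, -0.1]
finger_gap: 0.9
```

{"name": "drive_tool", "arguments": {
  "steps": [
    {"delta_pos": [-0.2,2,0],"yaw": 0,"hand": 0},
    {"delta_pos": [-0.2,2,0],"yaw": 0,"hand": 0},
    {"delta_pos": [-0.1,1,0],"yaw": 0,"hand": 0},
    {"delta_pos": [0,0,0],"yaw": 0,"hand": 0}
  ]
}}

```text
clock: 18.83
eef_pos: [588.4, 135.6, 56.7]
eef_rot: [3.142, 0.0, 1.698]
wrist_force: [-0.0, -0.1, -0.4]
finger_gap: 0.6
```

{"name": "drive_tool", "arguments": {
  "steps": [
    {"delta_pos": [-0.1,1,0],"yaw": 0,"hand": 0},
    {"delta_pos": [-0.1,1,0],"yaw": 0,"hand": 0},
    {"delta_pos": [0,0,0],"yaw": 0,"hand": 0}
  ]
}}

```text
clock: 19.08
eef_pos: [588.2, 137.4, 56.7]
eef_rot: [3.142, 0.0, 1.698]
wrist_force: [0.4, -0.4, 0.3]
finger_gap: 0.6
```

{"name": "drive_tool", "arguments": {
  "steps": [
    {"delta_pos": [-0.1,0.8,0],"yaw": 0,"hand": 0},
    {"delta_pos": [-0.1,0.8,0],"yaw": 0,"hand": 0},
    {"delta_pos": [0,0,0],"yaw": 0,"hand": 0}
  ]
}}

```text
clock: 19.33
eef_pos: [588.1, 139.1, 56.8]
eef_rot: [3.141, 0.0, 1.698]
wrist_force: [1.1, -0.7, 1.2]
finger_gap: 0.4
```

{"name": "drive_tool", "arguments": {
  "steps": [
    {"delta_pos": [-0.1,0.6,0],"yaw": 0,"hand": 0},
    {"delta_pos": [0,0,0],"yaw": 0,"hand": 0}
  ]
}}

```text
clock: 19.5
eef_pos: [588.0, 139.7, 56.8]
eef_rot: [3.141, 0.0, 1.698]
wrist_force: [0.3, -1.3, 1.2]
finger_gap: 0.4
```

{"name": "drive_tool", "arguments": {
  "steps": [
    {"delta_pos": [-0.1,0.6,0],"yaw": 0,"hand": 0},
    {"delta_pos": [0,0,0],"yaw": 0,"hand": 0}
  ]
}}

```text
clock: 19.67
eef_pos: [587.8, 140.3, 56.7]
eef_rot: [3.141, -0.0, 1.698]
wrist_force: [-0.1, -1.0, 0.8]
finger_gap: 0.5
```

{"name": "drive_tool", "arguments": {
  "steps": [
    {"delta_pos": [-0.1,0.5,0],"yaw": 0,"hand": 0},
    {"delta_pos": [0,0,0],"yaw": 0,"hand": 0}
  ]
}}

```text
clock: 19.83
eef_pos: [587.8, 140.7, 56.8]
eef_rot: [3.141, 0.0, 1.698]
wrist_force: [0.1, -1.8, 0.7]
finger_gap: 0.6
```

{"name": "drive_tool", "arguments": {
  "steps": [
    {"delta_pos": [-0.1,0.5,0],"yaw": 0,"hand": 0},
    {"delta_pos": [0,0,0],"yaw": 0,"hand": 0}
  ]
}}

```text
clock: 20.0
eef_pos: [587.7, 141.1, 56.8]
eef_rot: [3.141, 0.0, 1.698]
wrist_force: [0.3, -2.9, 2.8]
finger_gap: 0.4
```

{"name": "drive_tool", "arguments": {
  "steps": [
    {"delta_pos": [0,0.5,0],"yaw": 0,"hand": 0},
    {"delta_pos": [0,0,0],"yaw": 0,"hand": 0}
  ]
}}

```text
clock: 20.17
eef_pos: [587.7, 141.5, 56.9]
eef_rot: [3.141, 0.001, 1.698]
wrist_force: [0.5, -5.2, 2.9]
finger_gap: 0.7
```

{"name": "drive_tool", "arguments": {
  "steps": [
    {"delta_pos": [-0.05,0.5,0],"yaw": 0,"hand": 0},
    {"delta_pos": [0,0,0],"yaw": 0,"hand": 0}
  ]
}}

```text
clock: 20.33
eef_pos: [587.7, 141.8, 56.9]
eef_rot: [3.141, 0.001, 1.698]
wrist_force: [1.4, -6.7, 3.5]
finger_gap: 0.6
```

{"name": "drive_tool", "arguments": {
  "steps": [
    {"delta_pos": [-0.05,0.5,0],"yaw": 0,"hand": 0},
    {"delta_pos": [-0.05,0.5,0],"yaw": 0,"hand": 0},
    {"delta_pos": [0,0,0],"yaw": 0,"hand": 0}
  ]
}}

```text
clock: 20.58
eef_pos: [587.7, 142.5, 57.0]
eef_rot: [3.141, 0.001, 1.698]
wrist_force: [0.8, -8.3, 5.4]
finger_gap: 0.4
```

{"name": "drive_tool", "arguments": {
  "steps": [
    {"delta_pos": [-0.05,0.5,0],"yaw": 0,"hand": 0},
    {"delta_pos": [0,0,0],"yaw": 0,"hand": 0},
    {"delta_pos": [0,0,0],"yaw": 0,"hand": 0}
  ]
}}

```text
clock: 20.83
eef_pos: [587.7, 142.8, 57.1]
eef_rot: [3.141, 0.001, 1.698]
wrist_force: [0.7, -9.1, 4.9]
finger_gap: 0.5
```

The push is firm at 9–10 N. I'll back off slowly so the stop settles while still held against the gauge.

{"name": "drive_tool", "arguments": {
  "steps": [
    {"delta_pos": [0.05,-0.5,0],"yaw": 0,"hand": 0},
    {"delta_pos": [0.05,-0.5,0],"yaw": 0,"hand": 0},
    {"delta_pos": [0.05,-0.5,0],"yaw": 0,"hand": 0},
    {"delta_pos": [0.05,-0.5,0],"yaw": 0,"hand": 0},
    {"delta_pos": [0,0,0],"yaw": 0,"hand": 0}
  ]
}}

```text
clock: 21.25
eef_pos: [587.6, 141.8, 56.6]
eef_rot: [-3.142, -0.0, 1.698]
wrist_force: [1.1, -2.6, 2.5]
finger_gap: 0.5
```

{"name": "drive_tool", "arguments": {
  "steps": [
    {"delta_pos": [0.05,-0.4,0],"yaw": 0,"hand": 0},
    {"delta_pos": [0.05,-0.4,0],"yaw": 0,"hand": 0},
    {"delta_pos": [0.05,-0.4,0],"yaw": 0,"hand": 0},
    {"delta_pos": [0.05,-0.4,0],"yaw": 0,"hand": 0},
    {"delta_pos": [0,0,0],"yaw": 0,"hand": 0}
  ]
}}

```text
clock: 21.67
eef_pos: [587.7, 140.2, 56.5]
eef_rot: [-3.141, -0.0, 1.698]
wrist_force: [1.0, -0.2, 0.2]
finger_gap: 0.4
```

{"name": "drive_tool", "arguments": {
  "steps": [
    {"delta_pos": [0.3,-3,0],"yaw": 0,"hand": 0},
    {"delta_pos": [1,-8,0],"yaw": 0,"hand": 0},
    {"delta_pos": [1,-12,5],"yaw": 0,"hand": 0},
    {"delta_pos": [0,-15,20],"yaw": 0,"hand": 0},
    {"delta_pos": [0,-15,30],"yaw": 0,"hand": 0}
  ]
}}

```text
clock: 22.08
eef_pos: [588.8, 85.6, 110.3]
eef_rot: [-3.137, -0.0, 1.698]
wrist_force: [0.7, -0.3, 0.5]
finger_gap: 0.6
```

{"name": "drive_tool", "arguments": {
  "steps": [
    {"delta_pos": [0,-20,30],"yaw": 0,"hand": 0},
    {"delta_pos": [0,-25,30],"yaw": 0,"hand": 0},
    {"delta_pos": [0,-20,20],"yaw": 0,"hand": 0},
    {"delta_pos": [0,0,0],"yaw": 0,"hand": 0},
    {"delta_pos": [0,0,0],"yaw": 0,"hand": 0}
  ]
}}

```text
clock: 22.5
eef_pos: [590.4, 20.5, 192.8]
eef_rot: [3.14, 0.0, 1.696]
wrist_force: [0.2, -0.1, -1.1]
finger_gap: 0.3
```

```bash
sed -i "s/6.png/8.png/;s/'s6c/'s8c/;s/'t6c/'t8c/" f.py; python3 f.py
python3 - <<'E'
from h import *
import pickle
c=manip.camera('wrist');pickle.dump(c,open('wrist8.pkl','wb'))
s=manip.read_state();print(s['clock'],s['eef_pos'],s['wrist_force'])
E
python3 p.py wrist8.pkl p8.png >/dev/null
```

```text
scene 155 top z [60.2 67.3 68.6] t [-5.   4.9  7.6] l [ 2.4 35.6]
scene ((1.003537654876709, 18.694496154785156), (13.696869850158691, 33.86077880859375), 0.018832068890333176) medz 66.4
side 116 top z [59.8 66.1 67.1] t [-6.3 -3.8  5.4] l [ 3.5 36.9]
side ((0.030423641204833984, 20.42668914794922), (11.803805351257324, 33.82143020629883), 0.09263110160827637) medz 65.5
wrist 611 top z [66.3 67.4 68.1] t [-6.2 -0.5  5.3] l [ 5.  37.6]
wrist ((-0.20176029205322266, 21.74134635925293), (33.860206604003906, 11.694914817810059), 89.46228790283203) medz 66.4
22.7 [589.614738    22.67937805 190.42402846] [0.04367568 0.51617617 0.06947496]
```

View pics/p8.png

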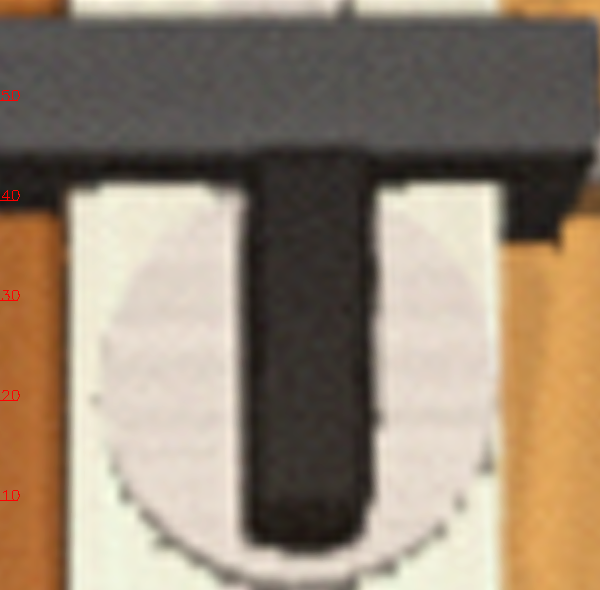

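View pics/t8c.png

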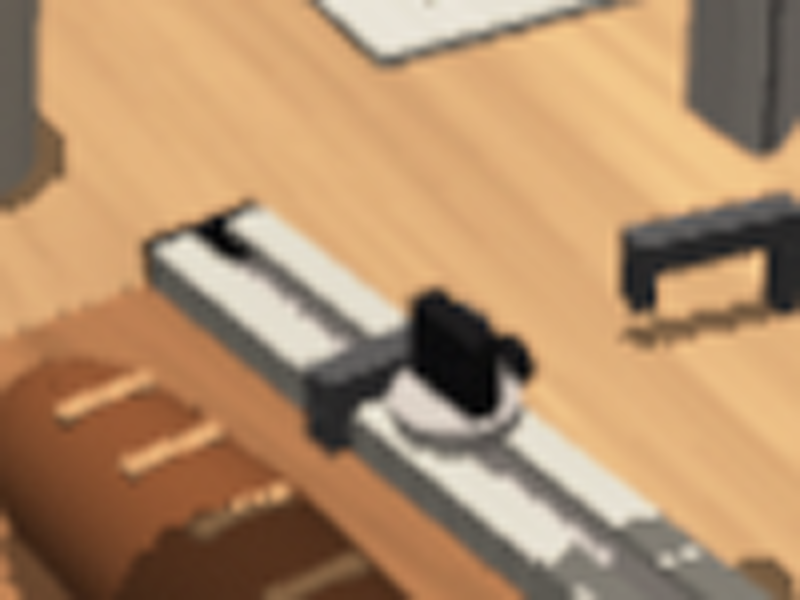

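Even after a firm 9–10 N second push the stop sits in the same place, so it was already in contact and the apparent gap was measurement error. It's upright, square within about 0.5°, and the robot is clear. Handing in.

```bash
python3 -c "
from cell import manip
print(manip.sign_off())"
```

```text
the job is handed in; nothing more can be done
None
```

The length stop is locked in the rail slot, upright and against the gauge block. The job was handed in at about 22.7 s with the arm well clear.

**What I did:**
- I took the stop from the fittings block and dropped its foot into the slot 85 mm short of the gauge. It went in without touching the sides.
- I pressed it against the spring to about 8 N, twisted it a quarter turn with very little torque, and felt the foot meet the lips.
- I slid it to the gauge, pushed to about 12 N and let go.
- I then pushed it again from behind with closed fingers, to 9–10 N, and backed off slowly.

**Last checks:**
- **Locked and upright:** the grip top is at about 66.4 mm, against 67 mm expected when locked. It is aligned with the slot to about 0.5°.
- **Touching the gauge:** the force evidence says yes. The second push rose steadily past the sliding friction, and the stop did not move measurably.
- **Disagreement:** the camera measurement left room for a gap of about 1 mm before that second push and read nearly the same after it. I put this down to the 2 mm camera calibration, but no picture shows the contact directly.
- **Everything else:** the other fitting, loaf, tub, scraper and look-alikes looked undisturbed in the pictures after the first release. I did not check them again individually after the second push.

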